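# Purge a UV curing chamber: selector to extract, lid held at the vent tab

### The job

The coated boards in the UV curing chamber are cured: with the lid still shut, push the selector knob fully down and, keeping it down, turn it clockwise past its stop all the way to the blue extract dot, then let it spring back up, so that the lamp is off and the fan draws. Then lift the lid by its handle, against its closing spring, until the red pointer on its left edge stands level with the orange vent tab - not well past it, or fumes spill out - and finish while holding the lid there, still and with the pointer inside the tab's width. Leave the tab where it is set, and do not push about the solder spool, the dispenser bottle, the jar on the control deck or the brush.

Things in the scene. Friction and masses are not known exactly. Their poses are not given: they have to be found in the camera images.
- unit: UV curing chamber, cream case fixed to the bench, 300 (x) x 350 (y) x 105 mm high. Origin: underside, on the bench; x away from the front, y left, z up. Chamber under the lid at y -60 to 170 mm, flat control deck at y -180 to -60, top 105 mm up, selector at x -30, y -120. Upright 3 mm quadrant plate, radius 145 mm about the hinge, at y 174 to 177. Place and yaw vary.
- selector_grip (a point): Selector: black wing knob, a bar 52 long x 14 thick x 30 mm tall on a round skirt of 50 mm diameter. Point on the vertical turning axis, 21 mm above the skirt, 9 mm below the bar's top, 143 mm above the bench with the knob up. x axis: along the bar to its white pointer line; z up. Pinch the bar across its 14 mm from above.
- selector (a joint): Turn of the selector, rad, growing clockwise from above. Starts at 0 to 0.5 on the lamp scale (white ticks). A stop blocks it at about 0.6 unless it is held down over 7 mm (push 8 to 10; never wrench it); held down it passes, to 1.35, the end of travel, at the blue extract dot. Past 1.15 it is clear of the stop and springs up when let go. Friction 0.04 N m.
- selector_press (a joint): How far the selector is pushed down, m: 0 up, 0.010 at the bottom. Its spring takes 4 N at the top and 8 N at the bottom; it springs back up when released clear of the stop.
- lid (a joint): Lid angle, rad: 0 shut (start), growing as the front edge rises; limit 1.25. Hinged along the back of the unit. A spring and its weight (0.5 to 0.75 kg) pull it shut: some 7 N upward at the handle to start it, about 14 N straight up at 0.7 rad; let go, it falls shut.
- lid_handle (a point): Middle of the lid's handle: dark round bar, 12 mm diameter, 110 mm long, parallel to the hinge (unit y), on two posts near the lid's front edge, 33 mm free under it. Lid shut, it is 250 mm in front of the hinge line, 45 mm above it, 157 mm above the bench. x axis: in the lid, front to hinge; z: out of the lid's top. Can be pinched from above; the bar may turn between the pads.
- lid_hinge (a point): Fixed point on the hinge line, 112 mm above the bench, straight behind the handle's middle (same unit y). Axes as the unit's; the lid turns about this y axis.
- lid_pointer (a point): Point on the red pointer, a strip on the lid's left edge (55 mm long along the edge, 5 mm thick), 160 mm from the hinge line.
- vent_tab (a point): Mark for the pointer: middle of the orange vent tab's width, on its side next to the lid, 160 mm from the hinge line; at the set angle the pointer's point coincides with it. The tab is a block 30 (along the radius) x 22 (unit y) x 24 mm (its width, along the swing) on a dark index hand outside the quadrant plate. x axis: tab to hinge; z: the way the pointer moves as the lid opens.
- index (a joint): Angle of the index hand with the vent tab, rad: the lid is at the tab when joint lid equals this value. Set between 0.42 and 0.72; stiff, must stay as set.
- spool_mid (a point): Bystander: spool of solder wire with green flanges, upright, 58 mm diameter, 44 mm high, left of the unit. Point at its centre.
- dispenser_mid (a point): Bystander: white dispenser bottle with blue cap, 52 mm diameter, 110 mm high, right of the unit. Point at half height.
- jar_mid (a point): Bystander: small amber jar with black cap, 38 mm diameter, 38 mm high, standing on the control deck behind the selector. Point at half height.
- brush: Bystander: small brush, 160 mm long, lying on the bench to the left of the unit. Origin under its middle.

How it is judged:
By the outcome, as a careful person would: the job done as asked, in the order asked, and still so for the second after the job is handed in, while the arm keeps its last pose, push and grip.
It also fails if it takes over 45 s, if anything falls off the work surface, if the arm or the gripper's body presses on something with over 40 N, if the wrist force passes 120 N, or if a joint passes its speed limit or range.

### The arm

A 7-joint arm with a two-finger parallel gripper is mounted at the origin on the work surface. World frame = base frame: x ahead of the robot, y to its left, z up, the work surface at z = 0. Lengths are in m, angles in rad, forces in N, time in s.
With the tool pointing down it reaches from about 0.4 to 0.85 m from the base axis. Payload 4.5 kg.
Tool frame: the origin (TCP) lies midway between the tips of the shut fingers; the grasp point (between the pads) lies 19 mm behind it (r.hold_point_z is the distance from the TCP to the grasp point, in m); z points along the fingers, y is the direction in which the jaws open and shut (so a half turn about z gives the same grasp; the last joint's range is limited). The gripper opens to 88 mm and grips with 3 to 60 N. Pads are 18 mm wide; open, the fingers measure 123 mm over their backs; the gripper's body (75 mm by 187 mm) begins 45 mm behind the grasp point.
Start: joints at [1.269, 0.689, -0.195, 1.565, 0.157, 0.902, -0.215], TCP at [0.206, -0.59, 0.203] pointing down, gripper open.
Joint ranges: [-3.01, 3.01], [-0.46, 2.08], [-1.47, 1.51], [0.13, 2.56], [-1, 4.14], [0.04, 2.09], [-2.66, 2.66]. Speed limits (rad/s): [2.57, 2.57, 3.14, 3.14, 3.14, 3.14, 3.14].

### API

Orientations are given as a unit quaternion [x, y, z, w].
In Python, from plant import r gives the robot as it stands. The module is installed in compiled form; this text tells all that it offers.
- The arm moves only by the tool move_arm, never from a script. Its arguments are lists of equal length, an entry for each row: "turn": the turn, a rotation vector about the tool's x, y, z in units of 2 pi rad (1.0 is 2 pi rad), a list of three; "dp": the shift along the tool's x, y, z in units of 2.5 cm (1.0 is 2.5 cm), a list of three; "jaw": the closure, from -1 (fully open) to 1 (shut), so that 0 is half open. In form: {"turn": [[wx, wy, wz], ...], "dp": [[x, y, z], ...], "jaw": [jaw, ...]}. A call has 1 to 10 rows; each row shifts and turns the commanded pose from where the row before left it, along the tool's axes as they then stand; what a row does not reach is not made up. A row lasts 1/12 s, in which the tool goes at most 41.7 mm and 7.16 degrees, less where a joint would pass 70% of its speed; a pose out of reach is approached as far as the arm can. A call with a number of a shift or a turn outside -1 to 1 is refused whole. A call with a gripper value outside its range is refused whole. The fingers move at their own pace and stop on an object; "newtons" is the grip in N (left out, the last holds). Time passes only in rows, so rows that do not move let the fingers close. It gives the time, the measured TCP pose, the force and the opening at its end, in the units of the state.
- r.get_state(): the state, without advancing time (a new reading comes with each control period).
- r.snapshot(name): name is "side" or "top"; returns a dict with "frame" (400x640x3 uint8, blue, green, red), "mtx" (3x3 intrinsics, pixels), "k1" (the pictures are not rectified: a ray, as slopes to the right and down, at radius r is drawn at 1 + k1 r^2 times it, then the intrinsics apply), "origin" and "orientation" of the camera in the world. Camera axes: x right, y up, looking along -z (the intrinsics and any distortion apply to the point x, -y, -z); pixel columns grow to the right and rows downward; lengths in m; the calibration is good to about 2 mm. A picture is of the moment at which its call begins. There is no depth.
- r.finish_job(): hands the job in, once; it reports no verdict.
The state is a dict: "clock": time; "q": joint angles; "qd": joint speeds; "joint_torque": joint torques, N m; "tool_pos": TCP position; "eef_rot": TCP orientation; "contact_force": force on the tool from outside, world axes, zero at the start; "moment": the same for the moment, N m; "opening": opening from 0.0 (shut) to 1.0 (fully open).
Only numpy, scipy, OpenCV 4.12 (cv2) and the standard library are available. Lean on these libraries where they do the work, as an engineer would, in place of code of your own. Each camera call takes 0.05 s, during which the arm holds its last target.

## Working session

There is one attempt and no reset: what is moved stays moved. The work goes in short steps, Python scripts to look and compute and a tool call to move; the robot and the scene stay as the last step left them, time stands still between calls to the robot, and variables do not carry over. Pictures are saved under pics/ and viewed, and the job is handed in when it is done.

Besides the shell and the picture viewer there is one more tool, called as name(argument=value, ...) on one line, values as JSON. move_arm: Moves the arm, as the interface text tells. Shifts and turns lie within -1 to 1; 1 stands for 2.5 cm of shift or 2 pi rad of turn. Its arguments: {"type":"object","properties":{"turn":{"type":"array","items":{"type":"array","items":{"type":"number","minimum":-1,"maximum":1}}},"dp":{"type":"array","items":{"type":"array","items":{"type":"number","minimum":-1,"maximum":1}}},"jaw":{"type":"array","items":{"type":"number"}},"newtons":{"type":"number"}},"required":["turn","dp","jaw"]}

```bash
mkdir -p pics; python3 - <<'E'
from plant import r
import cv2,numpy as np
s=r.get_state(); print(s); print(r.hold_point_z)
for n in("side","top"):
    d=r.snapshot(n); cv2.imwrite(f"pics/{n}0.png",d["frame"]); 
    np.savez(f"{n}0.npz",**d)
    print(n,d["mtx"],d["k1"],d["origin"],d["orientation"])
E
```

```text
{'clock': 0.0, 'q': array([ 1.26883216,  0.68999955, -0.19446884,  1.56631714,  0.15733817,
        0.90245415, -0.21507853]), 'qd': array([-0.00014345,  0.00072393, -0.00055775, -0.00101102, -0.0013397 ,
        0.00062294, -0.00054774]), 'joint_torque': array([-5.04517611e-04, -5.27566588e+01, -1.26738299e+00, -1.53434247e+01,
       -5.27245249e-02,  6.48761401e-03,  2.02627421e-04]), 'tool_pos': array([ 0.20562908, -0.58949591,  0.20170638]), 'eef_rot': array([ 9.85932840e-01,  1.67139574e-01, -2.36608162e-04, -8.61343177e-04]), 'contact_force': array([-0.34574801, -0.77408295,  0.46001799]), 'moment': array([0.00059313, 0.00278888, 0.01082619]), 'opening': 1.0026114154249108}
0.0187
side [[394.91234187   0.         316.49928963]
 [  0.         394.91234187 204.49212939]
 [  0.           0.           1.        ]] -0.08183708031479875 [0.36482578 0.73351791 0.79313443] [-0.07243397  0.3908071   0.90164138 -0.17048738]
top [[422.1894908    0.         324.34870615]
 [  0.         422.1894908  198.64208897]
 [  0.           0.           1.        ]] 0.03367106822298095 [0.40682477 0.06078839 1.07400473] [ 0.08304941 -0.07003242 -0.65562629  0.74722983]
```

View pics/side0.png

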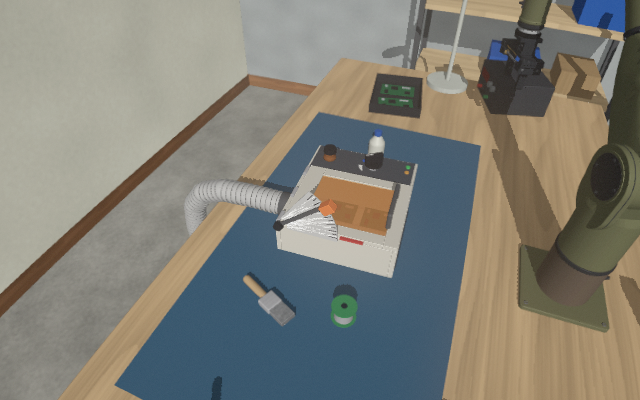

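View pics/top0.png

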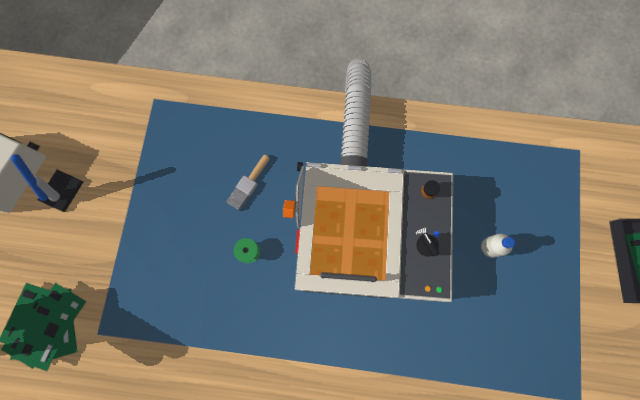

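The top view shows the unit with its handle (320..377, 278), the knob at (428,243), the jar at (431,188) and the tab at (289,209). I'll write the helper and enlarge crops.

```bash
cat > h.py <<'E'
import numpy as np,cv2
from scipy.spatial.transform import Rotation as R
def load(f): 
    d=np.load(f); return {k:d[k] for k in d.files}
def proj(d,P):
    P=np.atleast_2d(P); c=R.from_quat(d["orientation"]).inv().apply(P-d["origin"])
    s=np.c_[c[:,0]/-c[:,2],-c[:,1]/-c[:,2]]; rr=(s**2).sum(1,keepdims=True)
    s=s*(1+d["k1"]*rr); return s*[d["mtx"][0,0],d["mtx"][1,1]]+d["mtx"][:2,2]
def ray(d,uv):
    m=(np.array(uv,float)-d["mtx"][:2,2])/[d["mtx"][0,0],d["mtx"][1,1]]
    s=m.copy()
    for _ in range(20): s=m/(1+d["k1"]*(s@s))
    v=R.from_quat(d["orientation"]).apply([s[0],-s[1],-1]); return d["origin"],v/np.linalg.norm(v)
def atz(d,uv,z):
    o,v=ray(d,uv); return o+v*(z-o[2])/v[2]
def crop(d,x0,y0,x1,y1,k,name):
    im=cv2.resize(d["frame"][y0:y1,x0:x1],None,fx=k,fy=k,interpolation=cv2.INTER_CUBIC); 
    for x in range((x0//10+1)*10,x1,10): cv2.putText(im,str(x),((x-x0)*k,8),0,.3,(0,255,255)); cv2.line(im,((x-x0)*k,10),((x-x0)*k,16),(0,255,255))
    for y in range((y0//10+1)*10,y1,10): cv2.putText(im,str(y),(0,(y-y0)*k+4),0,.3,(0,255,255)); cv2.line(im,(22,(y-y0)*k),(28,(y-y0)*k),(0,255,255))
    cv2.imwrite(f"pics/{name}.png",im)
E
python3 - <<'E'
from h import *
t=load("top0.npz");s=load("side0.npz")
crop(t,275,150,465,310,4,"t1");crop(s,260,125,430,275,4,"s1")
E
```

```text
(no output)
```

View pics/t1.png

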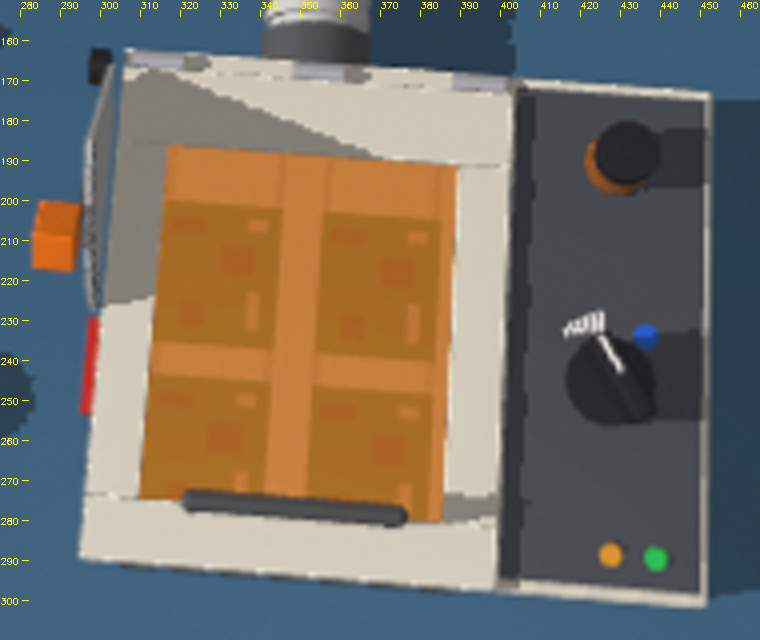

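View pics/s1.png

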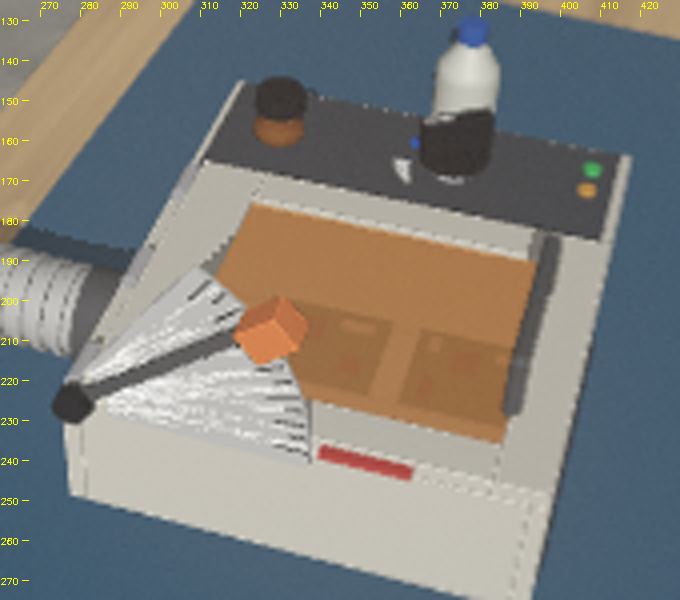

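```bash
cat > fit.py <<'E'
from h import *
from scipy.optimize import least_squares
t=load("top0.npz");s=load("side0.npz")
def model(p):
    x,y,a,hx,ia=p
    c,sn=np.cos(a),np.sin(a)
    W=lambda q: np.array([[x+c*u-sn*v,y+sn*u+c*v,w] for u,v,w in q])
    hy=.055
    f=[(t,(150,-180,105),(452.5,173)),(t,(-150,-180,105),(451,301.5)),(s,(150,-180,105),(320,145.5)),(s,(-150,-180,105),(417,164)),
    (t,(hx*1e3-250,hy*1e3+55,157),(320.5,274.5)),(t,(hx*1e3-250,hy*1e3-55,157),(375.5,279)),
    (s,(hx*1e3-250,hy*1e3+55,157),(387,226.5)),(s,(hx*1e3-250,hy*1e3-55,157),(396,185)),
    (t,(-30,-120,143),(428.8,243.5))]
    # tab centre of block
    rr=.16; tx=hx-rr*np.cos(ia); tz=.112+rr*np.sin(ia)
    f+= [(t,(tx*1e3,180+11,tz*1e3),(288.8,209.0)),(s,(tx*1e3,191,tz*1e3),(328.0,208.5))]
    return W,[(d,W([np.array(q)/1e3])[0],np.array(u)) for d,q,u in f]
def res(p): return np.concatenate([proj(d,P)[0]-u for d,P,u in model(p)[1]])
if __name__=="__main__":
    o=least_squares(res,[.45,-.05,0,.14,.5],loss="soft_l1"); print(o.x,o.cost); 
    o2=least_squares(res,[.45,-.05,3.1,.14,.5],loss="soft_l1");
    o3=least_squares(res,[.45,-.05,-1.5,.14,.5],loss="soft_l1"); print(o2.cost,o3.cost)
    o=min((o,o2,o3),key=lambda o:o.cost)
    print(o.x,o.fun.reshape(-1,2).round(1)); np.save("p.npy",o.x)
    for u in((422.5,233),(429,243),(436,253)): print(atz(t,u,.152))
E
python3 fit.py
```

```text
[ 0.56287165 -0.02916781  0.05084705  0.13520454  0.67580158] 17.69695878575701
17.69695878576802 17.696958785746396
[ 0.56287165 -0.02916781  0.05084702  0.13520454  0.67580161] [[  0.4  -0.7]
 [  0.2   0.7]
 [ -1.5  -0.9]
 [  0.3  -0.1]
 [  1.3  -0.3]
 [ -2.2  -0.6]
 [  1.7 -11. ]
 [  1.    1. ]
 [  0.5   0.5]
 [ -1.2   0. ]
 [ -1.4   0.9]]
[ 0.55992366 -0.13198164  0.152     ]
[ 0.53990828 -0.14769424  0.152     ]
[ 0.52026095 -0.16428801  0.152     ]
```

```bash
python3 - <<'E'
from h import *
from fit import model
t=load("top0.npz");s=load("side0.npz")
p=np.load("p.npy");W,_=model(p)
print("handle mid",W([(p[3]-.25,.055,.157)]),"hinge",W([(p[3],.055,.112)]),"knob",W([(-.03,-.12,.143)]))
for d,n,b in((t,"t2",(300,200,460,310)),(s,"s2",(310,140,430,250))):
    d=dict(d);f=d["frame"].copy();x0,y0,x1,y1=b;k=5
    im=cv2.resize(f[y0:y1,x0:x1],None,fx=k,fy=k,interpolation=cv2.INTER_CUBIC)
    def pt(q,c):
        u=proj(d,W([q]))[0]; cv2.circle(im,(int((u[0]+.5-x0)*k),int((u[1]+.5-y0)*k)),2,c,-1)
    for v in np.linspace(0,.11,12): pt((p[3]-.25,v,.157),(0,255,0))
    for a in np.linspace(0,6.28,30): pt((-.03+.025*np.cos(a),-.12+.025*np.sin(a),.122),(255,255,0))
    pt((-.03,-.12,.152),(0,0,255))
    for c in [(-.15,-.06,.105),(-.15,.17,.105),(-.15,-.18,.105),(-.15,.17,.112)]: pt(c,(255,0,255))
    cv2.imwrite(f"pics/{n}.png",im)
E
```

```text
handle mid [[0.44542918 0.01992661 0.157     ]] hinge [[0.69510607 0.03263289 0.112     ]] knob [[ 0.53900944 -0.15053747  0.143     ]]
```

View pics/t2.png

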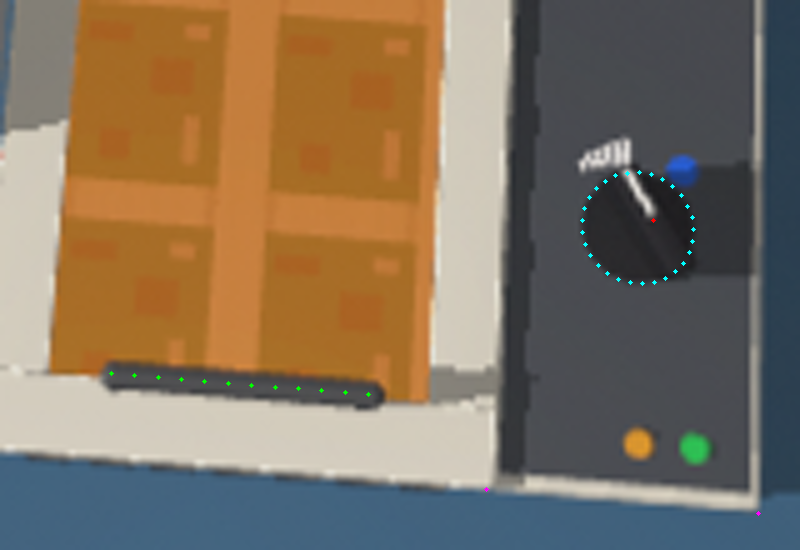

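View pics/s2.png

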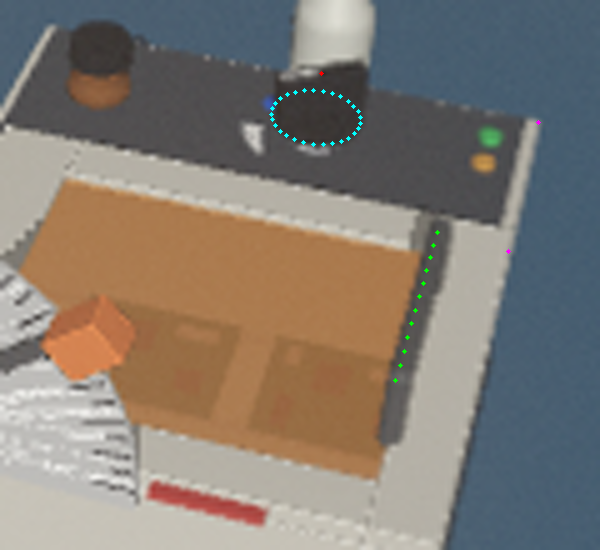

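```bash
cat >> h.py <<'E'
def plan(pos,yaw_deg,st=None,Rt=None):
    # tool down with x axis at yaw; returns shift (units, in start tool frame) and rotvec units
    from plant import r
    st=st or r.get_state()
    R0=R.from_quat(st["eef_rot"])
    if Rt is None: Rt=R.from_euler("z",yaw_deg,degrees=True)*R.from_euler("x",180,degrees=True)
    d=R0.inv().apply(np.array(pos)-st["tool_pos"])/.025
    rv=(R0.inv()*Rt).as_rotvec()/(2*np.pi)
    return d.round(3),rv.round(4)
E
python3 - <<'E'
from h import *
t=load("top0.npz");s=load("side0.npz")
k=np.array([.539,-.1505])
for d,u in((t,(434.8,234)),(s,(363,161)),):
    q=atz(d,u,.106)[:2]; print("dot",q,np.degrees(np.arctan2(*(q-k)[::-1])), np.hypot(*(q-k)))
for u in [(415.5,232.5),(424,228.5),(425,232)]:
    q=atz(t,u,.106)[:2]; print("tick",q,np.degrees(np.arctan2(*(q-k)[::-1])), np.hypot(*(q-k)))
crop(t,405,215,450,265,12,"t3")
print(atz(t,(428,190),.124),atz(t,(498,245),.055))
print(plan([.539,-.1505,.20],40))
E
```

```text
dot [ 0.56894759 -0.16966259] -32.61398862084535 0.03555366602414447
dot [ 0.57174534 -0.17004952] -30.837915362769024 0.03813713074942427
tick [ 0.56661367 -0.125608  ] 42.03268115432688 0.03717696118378489
tick [ 0.57842577 -0.14417988] 9.107271564122414 0.03992912612559758
tick [ 0.57062263 -0.14709116] 6.152587532824642 0.03180582931568871
[ 0.66585934 -0.14233447  0.124     ] [ 0.57085212 -0.3327663   0.055     ]
(array([ 18.375, -12.185,   0.09 ]), array([-0.0003, -0.    , -0.0577]))
```

View pics/t3.png

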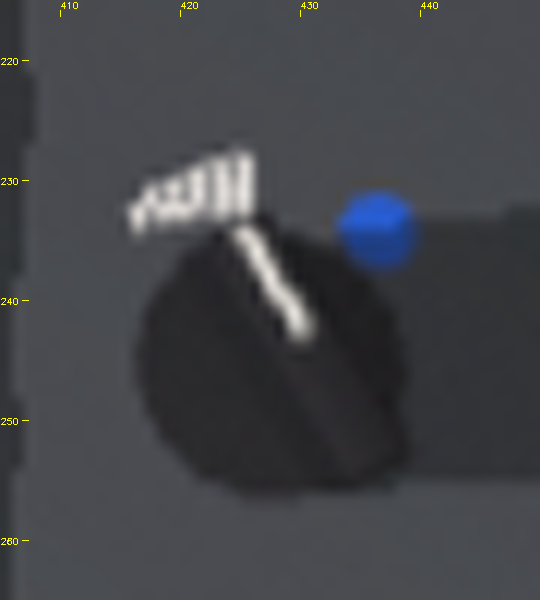

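```bash
python3 - <<'E'
from h import *
t=load("top0.npz")
A=atz(t,(424.3,233.8),.152)[:2];B=atz(t,(429.3,242.6),.152)[:2];C=atz(t,(435.8,253.7),.152)[:2]
print(A,B,C,np.degrees(np.arctan2(*(A-B)[::-1])),np.degrees(np.arctan2(*(A-C)[::-1])),(A+C)/2,np.hypot(*(A-C)))
E
```

```text
[ 0.55868022 -0.13601108] [ 0.54086449 -0.14827277] [ 0.51869733 -0.16396947] 34.53771414388114 34.96351286630576 [ 0.53868878 -0.14999027] 0.048788353778980664
```

move_arm(turn=[[0,0,-0.0144],[0,0,-0.0144],[0,0,-0.0144],[0,0,-0.0144],[0,0,0],[0,0,0],[0,0,0],[0,0,0],[0,0,0],[0,0,0]], dp=[[0.9,-0.6,0],[0.9,-0.7,0],[0.9,-0.8,0],[0.8,-0.9,0],[0.7,-0.95,0],[0.7,-0.95,0],[0.7,-0.95,0],[0.7,-0.95,0],[0.7,-0.95,0],[0.7,-0.95,0]], jaw=[-1,-1,-1,-1,-1,-1,-1,-1,-1,-1])

```text
clock: 0.93
tool_pos: [0.2373, -0.3068, 0.2025]
eef_rot: [0.94, 0.342, -0.0, -0.0]
contact_force: [0.9, -0.2, -0.7]
opening: 0.997
```

```bash
python3 - <<'E'
from h import *
print(plan([.5388,-.1502,.19],35))
E
```

```text
(array([13.267,  2.947,  0.498]), array([-0.    , -0.    ,  0.0138]))
```

move_arm(turn=[[0,0,0],[0,0,0],[0,0,0],[0,0,0],[0,0,0],[0,0,0],[0,0,0],[0,0,0],[0,0,0],[0,0,0]], dp=[[1,0.22,0],[1,0.22,0],[1,0.22,0],[1,0.22,0],[1,0.22,0],[1,0.22,0],[1,0.22,0],[1,0.22,0],[1,0.22,0],[1,0.22,0]], jaw=[-0.5,-0.5,-0.5,-0.5,-0.5,-0.5,-0.5,-0.5,-0.5,-0.5])

```text
clock: 1.77
tool_pos: [0.4653, -0.189, 0.2023]
eef_rot: [0.94, 0.342, -0.0, -0.0]
contact_force: [1.2, -0.3, 0.9]
opening: 0.749
```

move_arm(turn=[[0,0,0],[0,0,0],[0,0,0],[0,0,0.0138],[0,0,0],[0,0,0]], dp=[[1,0.22,0],[1,0.22,0.2],[1,0.22,0.2],[0.2,0.04,0.1],[0,0,0],[0,0,0]], jaw=[-0.5,-0.5,-0.5,-0.5,-0.5,-0.5])

```text
clock: 2.27
tool_pos: [0.5364, -0.1518, 0.1895]
eef_rot: [0.953, 0.302, -0.001, -0.0]
contact_force: [0.1, -0.2, 0.3]
opening: 0.749
```

```bash
python3 - <<'E'
from plant import r
from h import *
s=r.get_state(); print(s["q"].round(2),s["tool_pos"],s["contact_force"],s["opening"])
print(plan([.5388,-.1502,.127],35))
for n,b in(("top",(380,170,480,290)),("side",(310,90,440,210))):
    d=r.snapshot(n); crop(d,*b,5,n+"1")
E
```

```text
[ 0.33  0.62 -0.22  1.78  0.19  0.76 -0.95] [ 0.53638656 -0.15180066  0.18951573] [ 0.13050151 -0.20311216  0.30578898] 0.7485221499008566
(array([0.12 , 0.005, 2.5  ]), array([-0.0001,  0.0003,  0.0004]))
```

View pics/side1.png

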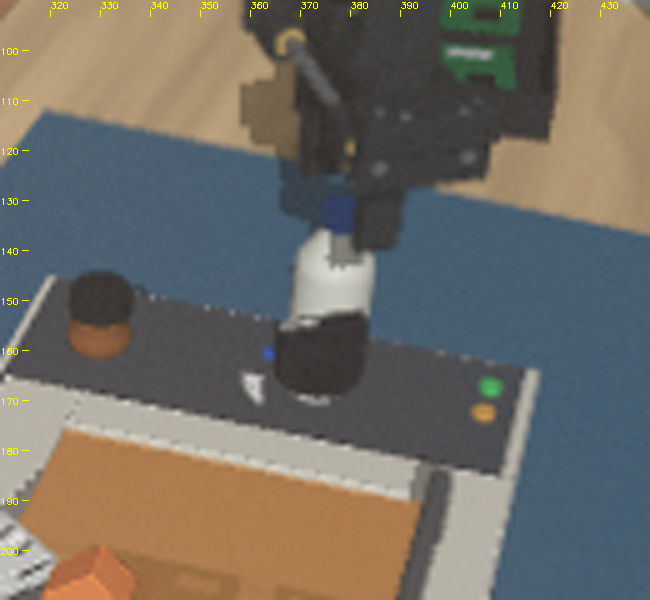

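View pics/top1.png

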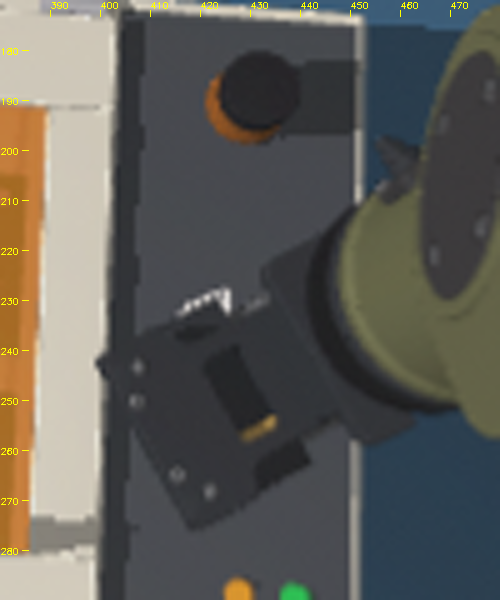

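Side: the gripper is straight above the knob at (377,140), and the view is clear. I'll lower it and grip.

move_arm(turn=[[0,0,0],[0,0,0],[0,0,0],[0,0,0],[0,0,0],[0,0,0],[0,0,0]], dp=[[0.06,0,0.5],[0.06,0,0.6],[0,0,0.6],[0,0,0.5],[0,0,0.24],[0,0,0],[0,0,0]], jaw=[-0.5,-0.5,-0.5,-0.5,-0.5,-0.5,-0.5])

```text
clock: 2.95
tool_pos: [0.5393, -0.1507, 0.1294]
eef_rot: [0.954, 0.301, -0.0, 0.0]
contact_force: [0.3, 0.2, -0.1]
opening: 0.748
```

move_arm(turn=[[0,0,0],[0,0,0],[0,0,0],[0,0,0],[0,0,0],[0,0,0],[0,0,0],[0,0,0]], dp=[[0,0,0],[0,0,0],[0,0,0],[0,0,0],[0,0,0],[0,0,0],[0,0,0],[0,0,0]], jaw=[0,0.3,0.6,1,1,1,1,1], newtons=35)

```text
clock: 3.62
tool_pos: [0.5396, -0.15, 0.129]
eef_rot: [0.954, 0.301, -0.0, 0.0]
contact_force: [0.2, 0.2, 0.5]
opening: 0.167
```

```bash
python3 - <<'E'
from plant import r
s=r.get_state(); print({k:s[k].round(3) if k!="clock" and k!="opening" else s[k] for k in s})
E
```

```text
{'clock': 3.6167, 'q': array([ 0.304,  0.707, -0.194,  1.835,  0.217,  0.62 , -0.981]), 'qd': array([ 0.001,  0.003, -0.   , -0.001, -0.001,  0.002, -0.001]), 'joint_torque': array([ 3.0000e-03, -4.9465e+01, -1.1940e+00, -1.1307e+01, -2.5000e-02,
       -5.4000e-02,  0.0000e+00]), 'tool_pos': array([ 0.54 , -0.15 ,  0.129]), 'eef_rot': array([ 0.954,  0.301, -0.   ,  0.   ]), 'contact_force': array([0.224, 0.184, 0.505]), 'moment': array([-0.067, -0.005, -0.011]), 'opening': 0.16695713907024043}
```

move_arm(turn=[[0,0,0],[0,0,0],[0,0,0],[0,0,0],[0,0,0],[0,0,0]], dp=[[0,0,0.1],[0,0,0.1],[0,0,0.1],[0,0,0.08],[0,0,0],[0,0,0]], jaw=[1,1,1,1,1,1])

```text
clock: 4.12
tool_pos: [0.5395, -0.15, 0.1193]
eef_rot: [0.954, 0.301, -0.0, -0.0]
contact_force: [0.4, -0.2, -0.2]
opening: 0.01
```

```bash
python3 - <<'E'
from plant import r
from h import *
print(r.get_state())
for n,b in(("top",(380,170,480,290)),("side",(310,90,440,210))):
    d=r.snapshot(n); crop(d,*b,5,n+"2")
E
```

```text
{'clock': 4.1167, 'q': array([ 0.30120894,  0.72160762, -0.18895963,  1.84259061,  0.22220099,
        0.59826941, -0.98572228]), 'qd': array([ 7.08434746e-05, -4.11386597e-03, -3.49228207e-04, -3.68064774e-03,
       -2.79860799e-04,  2.91784496e-04, -2.55822904e-03]), 'joint_torque': array([-7.39986106e-03, -4.95235312e+01, -1.13578130e+00, -1.08700222e+01,
       -2.19054561e-02, -5.71958267e-02, -1.83662778e-03]), 'tool_pos': array([ 0.53948493, -0.1500049 ,  0.11927569]), 'eef_rot': array([ 9.53683922e-01,  3.00810450e-01, -2.06496437e-04, -8.33780684e-05]), 'contact_force': array([ 0.40111005, -0.18028348, -0.21201436]), 'moment': array([-0.03468274,  0.00709912,  0.02273062]), 'opening': 0.009569426641890854}
```

View pics/side2.png

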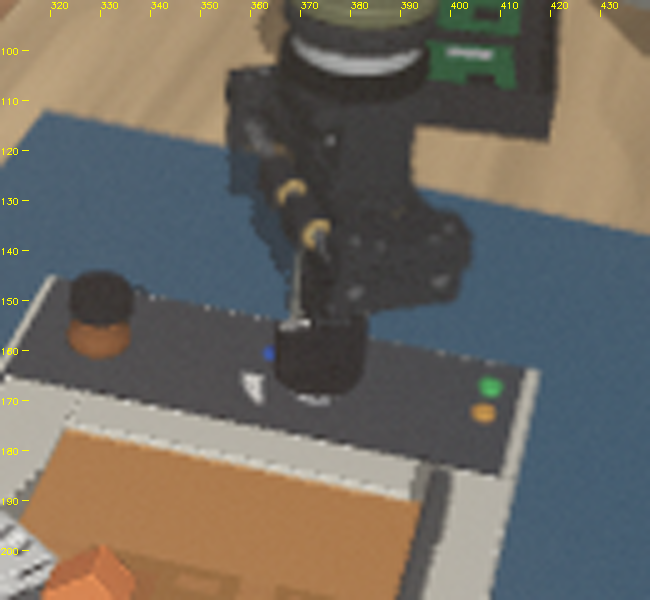

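View pics/top2.png

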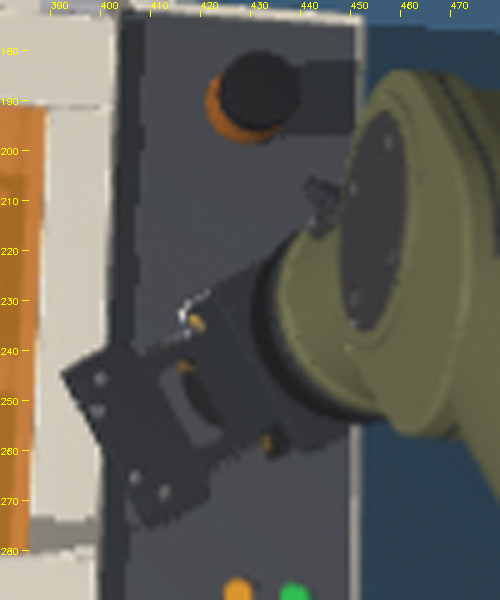

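```bash
python3 - <<'E'
from plant import r
from h import *
t=load("top0.npz");s=load("side0.npz")
st=r.get_state();p=st["tool_pos"];Rt=R.from_quat(st["eef_rot"])
for dz in(0,-.019,-.064,-.1): print(dz,proj(t,p+Rt.apply([0,0,dz])),proj(s,p+Rt.apply([0,0,dz])))
d=r.snapshot("side");crop(d,340,110,400,180,10,"side3")
# triangulate knob features: bar-top pointer tip
def tri(a,b):
    o1,v1=ray(t,a);o2,v2=ray(s,b)
    A=np.c_[v1,-v2];x=np.linalg.lstsq(A,o2-o1,rcond=None)[0]
    P,Q=o1+v1*x[0],o2+v2*x[1];return (P+Q)/2,np.linalg.norm(P-Q)
crop(s,340,110,400,180,10,"side3b")
print(tri((428,188.5),(330,148)))
E
```

```text
0 [[426.6204034  244.87278256]] [[372.34166647 163.66172899]]
-0.019 [[428.61898901 243.93637835]] [[373.00651169 158.20425402]]
-0.064 [[433.68643677 241.56287367]] [[374.63624194 144.76866742]]
-0.1 [[438.11744788 239.48836153]] [[375.99824864 133.47594437]]
(array([ 0.66226507, -0.13653068,  0.14987265]), np.float64(1.4463600160049874e-06))
```

View pics/side3.png

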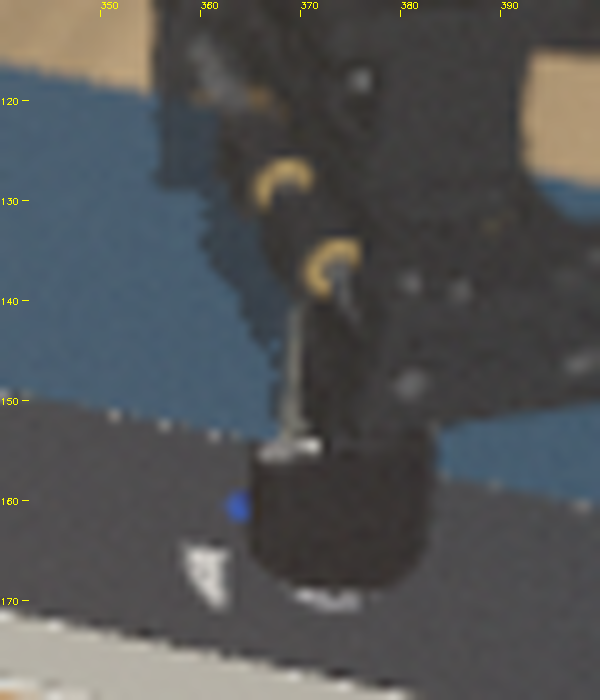

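View pics/side3b.png

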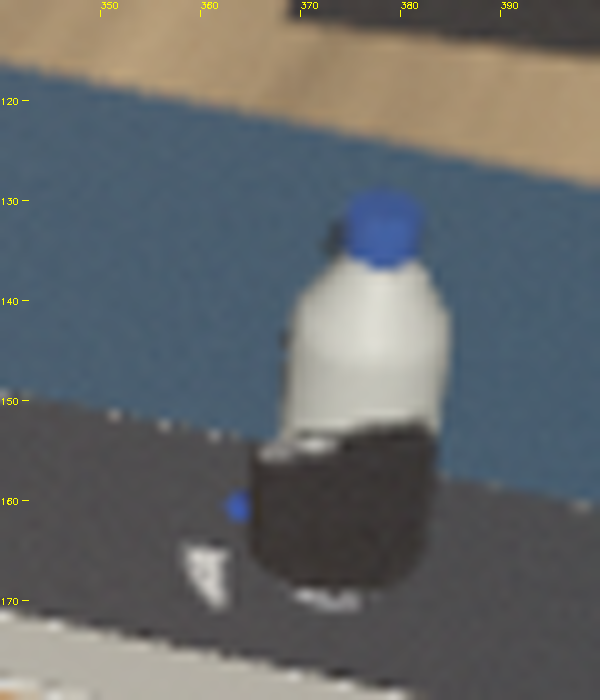

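move_arm(turn=[[0,0,0]], dp=[[0,0,0]], jaw=[1])

```text
clock: 4.35
tool_pos: [0.5397, -0.1501, 0.1196]
eef_rot: [0.954, 0.301, 0.0, 0.0]
contact_force: [0.3, -0.5, 0.4]
opening: 0.004
```

```bash
python3 - <<'E'
from h import *
t=load("top0.npz");s=load("side0.npz")
Rt=R.from_euler("z",35,degrees=True)*R.from_euler("x",180,degrees=True)
p=np.array([.5364,-.1518,.1895])
for y in(-.033,.033,-.045,.045): print(y,proj(t,p+Rt.apply([0,y,-.01])),proj(s,p+Rt.apply([0,y,0])))
E
```

```text
-0.033 [[422.48563926 249.71933471]] [[380.51126899 149.77786455]]
0.033 [[450.11143721 235.01317148]] [[372.07452082 136.22306545]]
-0.045 [[417.42867612 252.41540976]] [[382.12629286 152.3774993 ]]
0.045 [[455.10192368 232.36055839]] [[370.6172927  133.88615314]]
```

```bash
python3 - <<'E'
from plant import r
from h import *
d=r.snapshot("side");crop(d,320,40,480,180,5,"side4")
d=r.snapshot("top");crop(d,380,160,540,300,5,"top4")
print(r.get_state()["clock"])
E
```

```text
4.45
```

View pics/side4.png

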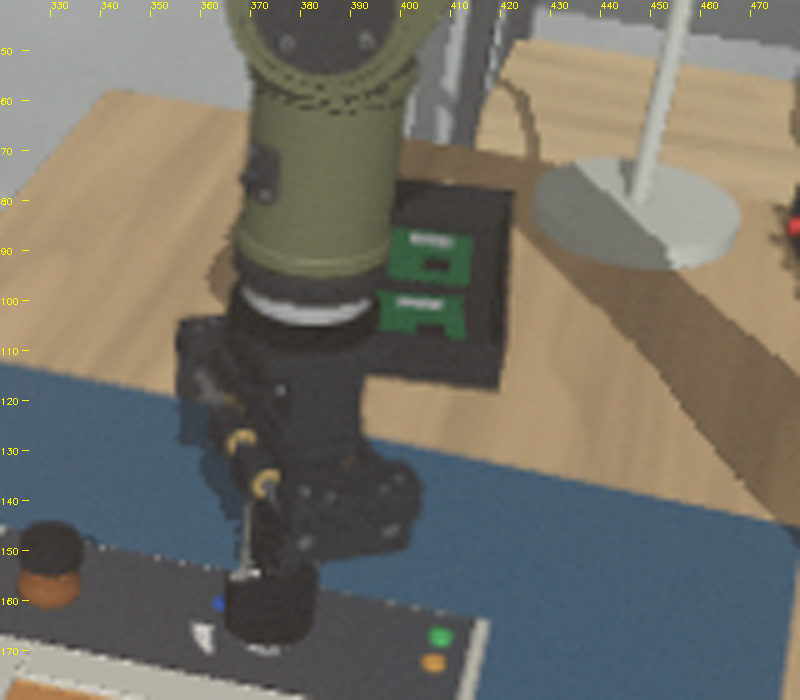

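View pics/top4.png

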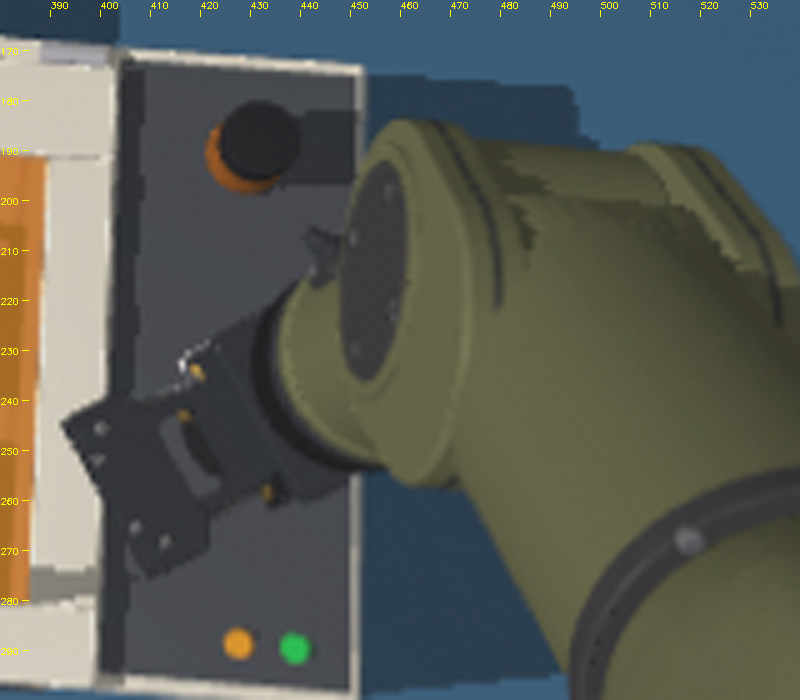

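move_arm(turn=[[0,0,0],[0,0,0],[0,0,0],[0,0,0],[0,0,0],[0,0,0]], dp=[[0,0,0],[0,0,0],[0,0,0],[0,0,0],[0,0,0],[0,0,0]], jaw=[0,0,0,0,0,0])

```text
clock: 4.95
tool_pos: [0.5396, -0.15, 0.1195]
eef_rot: [0.954, 0.301, 0.0, 0.0]
contact_force: [0.2, 1.0, -0.1]
opening: 0.437
```

```bash
python3 - <<'E'
from plant import r
from h import *
d=r.snapshot("side");crop(d,340,90,420,180,9,"side5")
E
```

```text
(no output)
```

View pics/side5.png

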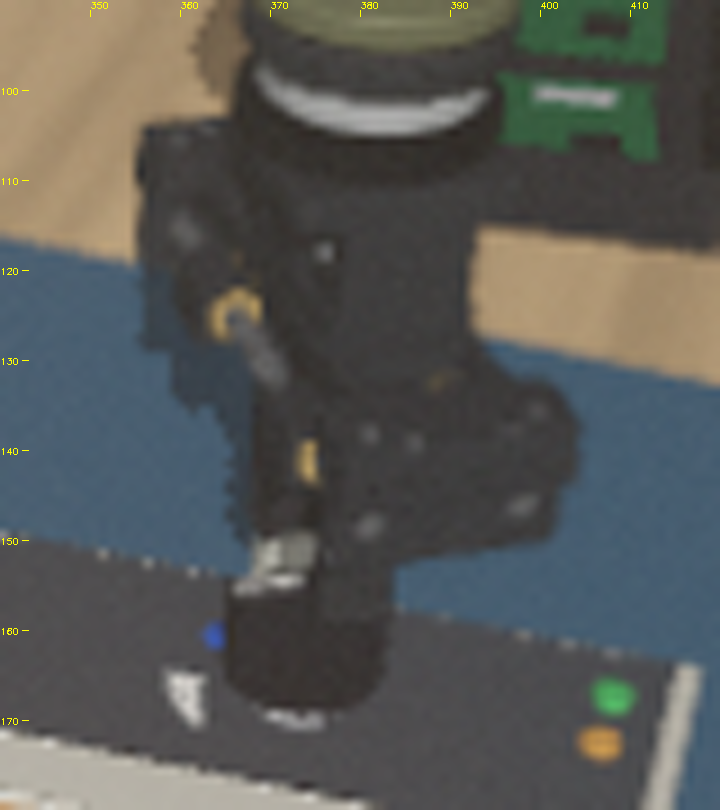

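```bash
cat > ov.py <<'E'
from plant import r
from h import *
import sys
name=sys.argv[1]
off=np.array([float(v) for v in sys.argv[2:5]]) if len(sys.argv)>2 else np.zeros(3)
st=r.get_state();p=st["tool_pos"]+off;Rt=R.from_quat(st["eef_rot"])
for n,b in(("side",(320,60,440,180)),("top",(380,180,500,300))):
    d=r.snapshot(n);x0,y0,x1,y1=b;k=5
    im=cv2.resize(d["frame"][y0:y1,x0:x1],None,fx=k,fy=k,interpolation=cv2.INTER_CUBIC)
    P=lambda q:tuple(((proj(d,p+Rt.apply(q))[0]+.5-[x0,y0])*k).astype(int))
    L=lambda a,b,c:cv2.line(im,P(a),P(b),c,1)
    L((0,0,0),(0,0,-.15),(0,0,255))
    a,bb=.0375,.0935
    C=[(-a,-bb),(a,-bb),(a,bb),(-a,bb)]
    for i in range(4): L((*C[i],-.064),(*C[(i+1)%4],-.064),(0,255,255))
    o=.044*st["opening"]
    for sg in(-1,1):
        L((-.009,sg*o,0),(.009,sg*o,0),(0,255,0));L((-.009,sg*(o+.0175),0),(.009,sg*(o+.0175),0),(0,255,0))
        L((0,sg*o,0),(0,sg*o,-.064),(0,255,0));L((0,sg*(o+.0175),0),(0,sg*(o+.0175),-.064),(0,255,0))
    cv2.imwrite(f"pics/{name}_{n}.png",im)
E
python3 ov.py o1
```

```text
(no output)
```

View pics/o1_side.png

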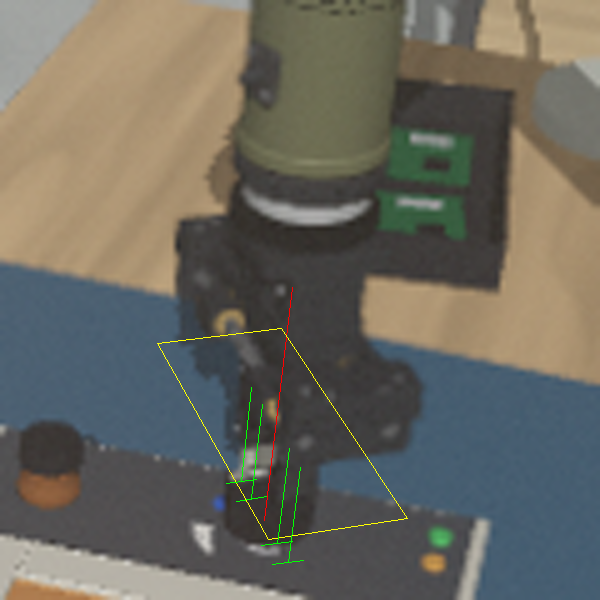

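View pics/o1_top.png

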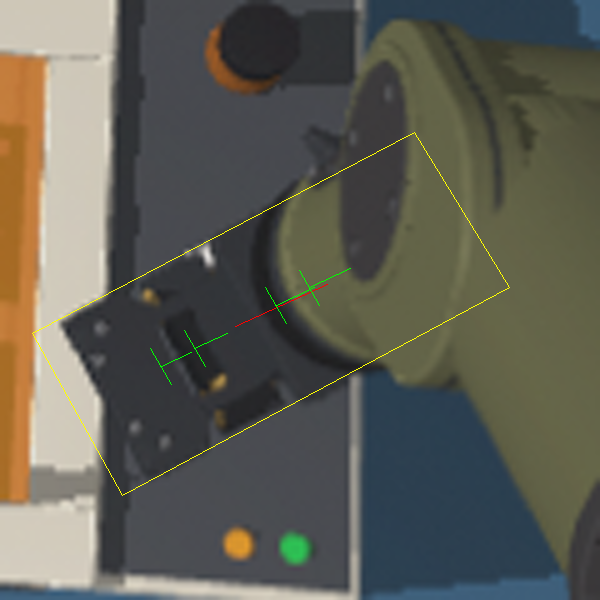

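```bash
python3 ov.py o2 0 0 0.04
```

```text
(no output)
```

View pics/o2_side.png

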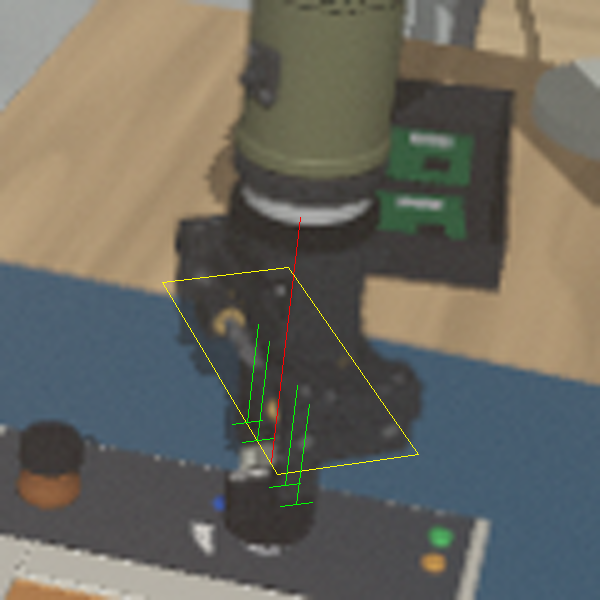

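View pics/o2_top.png

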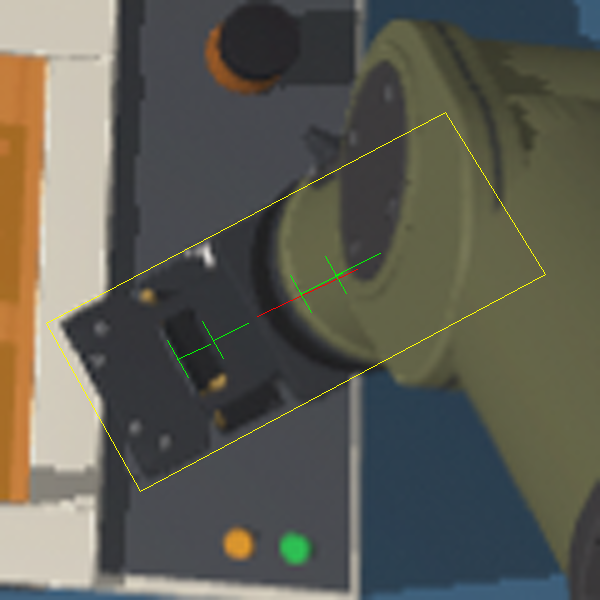

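The gripper in the images sits about 40 mm higher than the reported TCP. That explains the empty grip. I'll go by the pictures and forces, and descend in small steps with the jaws open.

move_arm(turn=[[0,0,0],[0,0,0],[0,0,0],[0,0,0],[0,0,0]], dp=[[0,0,0],[0,0,0.2],[0,0,0.3],[0,0,0.3],[0,0,0]], jaw=[-0.3,-0.3,-0.3,-0.3,-0.3])

```text
clock: 5.62
tool_pos: [0.5383, -0.1498, 0.0976]
eef_rot: [0.954, 0.301, -0.001, -0.001]
contact_force: [-0.3, -0.6, -1.1]
opening: 0.654
```

```bash
python3 ov.py o3 0 0 0.04
```

```text
(no output)
```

View pics/o3_side.png

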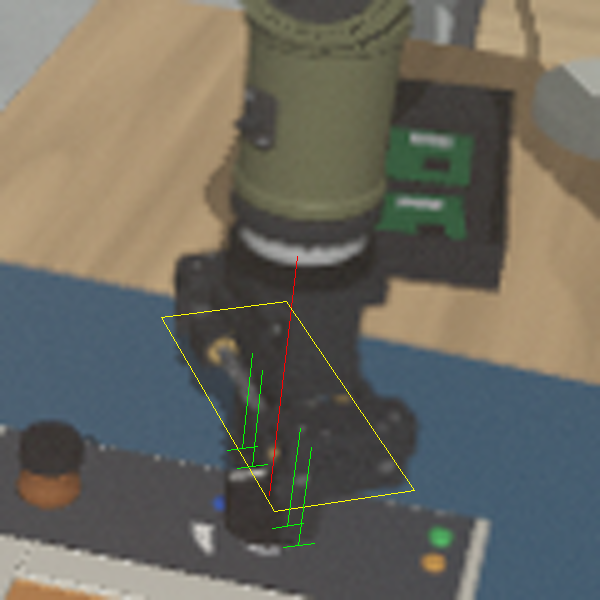

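move_arm(turn=[[0,0,0],[0,0,0],[0,0,0],[0,0,0]], dp=[[0,0,0],[0,0,0.1],[0,0,0.1],[0,0,0]], jaw=[0.2,0.2,0.2,0.2])

```text
clock: 6.05
tool_pos: [0.5394, -0.15, 0.0942]
eef_rot: [0.954, 0.301, -0.0, -0.0]
contact_force: [0.3, 0.6, -0.0]
opening: 0.404
```

move_arm(turn=[[0,0,0],[0,0,0],[0,0,0]], dp=[[0,0,0.1],[0,0,0.1],[0,0,0]], jaw=[0.2,0.2,0.2])

```text
clock: 6.3
tool_pos: [0.5393, -0.15, 0.0891]
eef_rot: [0.954, 0.301, -0.0, -0.0]
contact_force: [-0.1, 0.2, -0.8]
opening: 0.395
```

move_arm(turn=[[0,0,0],[0,0,0],[0,0,0],[0,0,0],[0,0,0],[0,0,0]], dp=[[0,0,0],[0,0,0],[0,0,0],[0,0,0],[0,0,0],[0,0,0]], jaw=[0.6,1,1,1,1,1], newtons=15)

```text
clock: 6.8
tool_pos: [0.5408, -0.1515, 0.0898]
eef_rot: [0.954, 0.3, 0.001, 0.001]
contact_force: [3.3, -4.0, -2.7]
opening: 0.159
```

```bash
python3 - <<'E'
from plant import r
s=r.get_state(); print(s["contact_force"],s["moment"],s["opening"],s["tool_pos"])
E
python3 ov.py o4 0 0 0.04
```

```text
[ 3.33360235 -3.97883158 -2.68707616] [-0.90167663 -0.65286672  0.04555255] 0.15858982311248562 [ 0.54080568 -0.15148762  0.08976204]
```

View pics/o4_side.png

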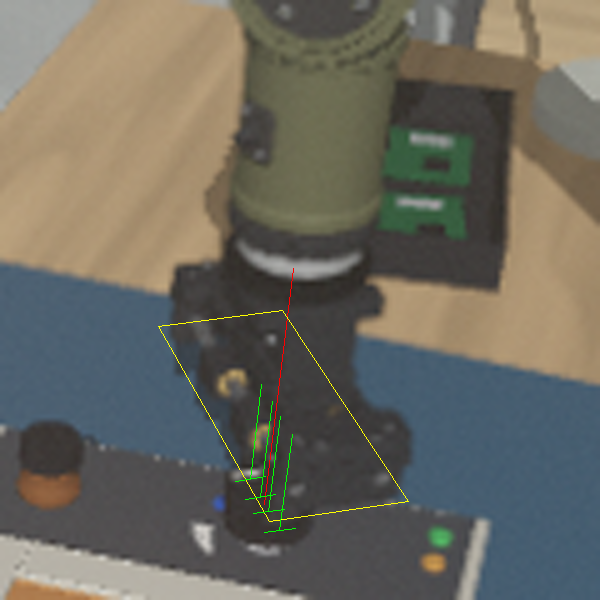

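move_arm(turn=[[0,0,0],[0,0,0],[0,0,0],[0,0,0]], dp=[[0,0.05,0],[0,0.05,0],[0,0,0],[0,0,0]], jaw=[1,1,1,1], newtons=40)

```text
clock: 7.23
tool_pos: [0.5408, -0.1516, 0.0897]
eef_rot: [0.954, 0.301, -0.0, -0.0]
contact_force: [1.0, -0.5, 2.1]
opening: 0.153
```

move_arm(turn=[[0,0,0],[0,0,0],[0,0,0],[0,0,0],[0,0,0],[0,0,0]], dp=[[0,0,0.1],[0,0,0.1],[0,0,0.1],[0,0,0.1],[0,0,0],[0,0,0]], jaw=[1,1,1,1,1,1])

```text
clock: 7.73
tool_pos: [0.5409, -0.1516, 0.0797]
eef_rot: [0.954, 0.301, -0.0, -0.0]
contact_force: [-0.6, 0.7, 6.9]
opening: 0.152
```

move_arm(turn=[[0,0,0],[0,0,0],[0,0,0]], dp=[[0,0,0.05],[0,0,0.05],[0,0,0]], jaw=[1,1,1])

```text
clock: 7.98
tool_pos: [0.541, -0.1516, 0.0794]
eef_rot: [0.954, 0.301, 0.0, 0.0]
contact_force: [-5.4, 1.3, 24.9]
opening: 0.159
```

```bash
python3 - <<'E'
from plant import r
from h import *
s=r.get_state(); print(s["contact_force"],s["moment"],s["opening"],s["tool_pos"])
d=r.snapshot("side");crop(d,340,110,400,180,10,"side6")
E
```

```text
[-5.408892    1.2837061  24.92946393] [0.40157147 1.22682918 0.03897681] 0.15856892553649757 [ 0.54102251 -0.15160214  0.07941489]
```

View pics/side6.png

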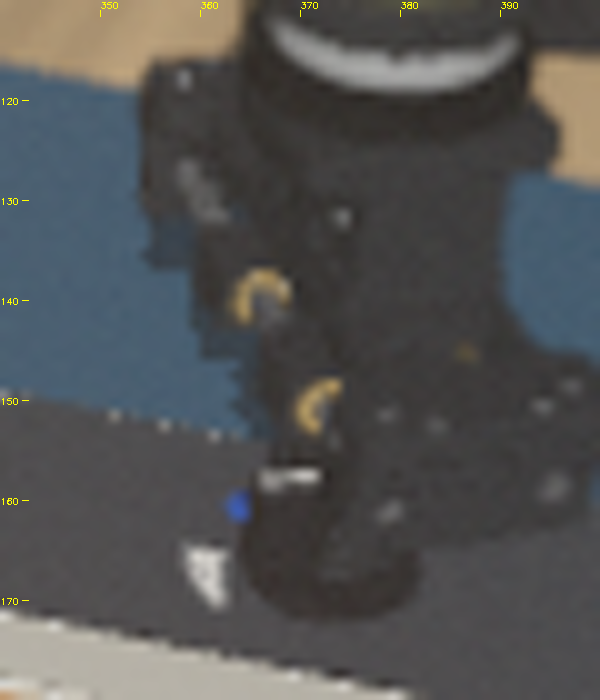

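move_arm(turn=[[0,0,0],[0,0,0],[0,0,0.01],[0,0,0.01],[0,0,0.01],[0,0,0.01],[0,0,0]], dp=[[0,0,-0.05],[0,0,0],[0,0,0],[0,0,0],[0,0,0],[0,0,0],[0,0,0]], jaw=[1,1,1,1,1,1,1])

```text
clock: 8.62
tool_pos: [0.5411, -0.1519, 0.0795]
eef_rot: [0.984, 0.178, 0.0, 0.0]
contact_force: [-3.2, 1.2, 16.1]
opening: 0.154
```

```bash
python3 - <<'E'
from plant import r
s=r.get_state(); print(s["contact_force"],s["moment"],s["opening"],s["tool_pos"],s["q"])
E
```

```text
[-3.1815722   1.19005184 16.06173129] [ 0.22758555  0.62635397 -0.05280177] 0.15382455869809475 [ 0.54110716 -0.15191319  0.07952933] [ 0.25107788  0.78319137 -0.10111553  1.86483887  0.14981     0.50026731
 -1.16594232]
```

move_arm(turn=[[0,0,0.0125],[0,0,0.0125],[0,0,0.0125],[0,0,0.0125],[0,0,0.0125],[0,0,0.0125],[0,0,0.0125],[0,0,0.0125],[0,0,0]], dp=[[0,0,-0.01],[0,0,0],[0,0,0],[0,0,0],[0,0,0],[0,0,0],[0,0,0],[0,0,0],[0,0,0]], jaw=[1,1,1,1,1,1,1,1,1])

```text
clock: 9.37
tool_pos: [0.5412, -0.1527, 0.0796]
eef_rot: [0.991, -0.136, 0.0, 0.001]
contact_force: [-3.0, -0.3, 12.5]
opening: 0.151
```

```bash
python3 - <<'E'
from plant import r
from h import *
s=r.get_state(); print(s["contact_force"],s["moment"],s["opening"],s["tool_pos"],s["q"])
print(R.from_quat(s["eef_rot"]).as_matrix()[:,0])
d=r.snapshot("side");crop(d,340,110,400,180,10,"side7")
E
```

```text
[-3.02764119 -0.34819791 12.54417528] [-0.03045269  0.51727649 -0.0174895 ] 0.1508831938250214 [ 0.54116816 -0.15274431  0.07957635] [ 0.15721968  0.78580123  0.05987795  1.86961184 -0.08813366  0.48767504
 -1.56581106]
[ 0.96311563 -0.26908567  0.0010852 ]
```

View pics/side7.png

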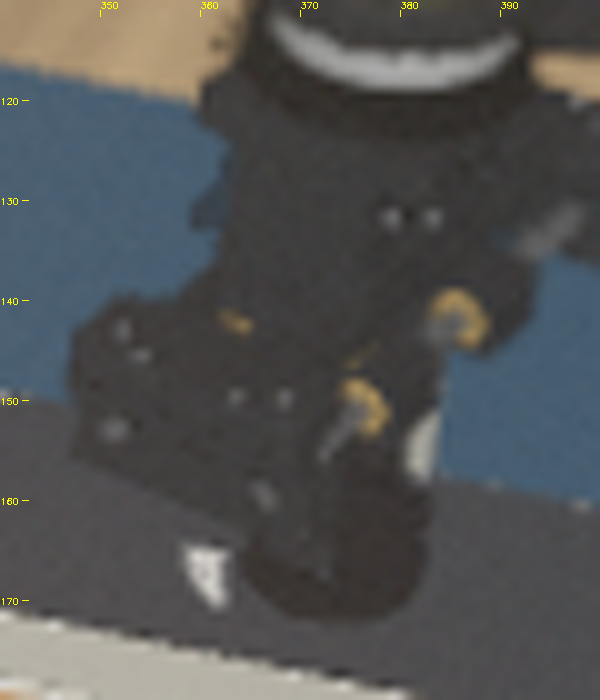

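move_arm(turn=[[0,0,0.01],[0,0,0.01],[0,0,0.01],[0,0,0.008],[0,0,0]], dp=[[0,0,0],[0,0,0],[0,0,0],[0,0,0],[0,0,0]], jaw=[1,1,1,1,1])

```text
clock: 9.83
tool_pos: [0.5411, -0.153, 0.0796]
eef_rot: [0.968, -0.252, 0.001, 0.001]
contact_force: [-2.1, -0.9, 12.7]
opening: 0.153
```

```bash
cat > st.py <<'E'
from plant import r
from h import *
s=r.get_state(); print(s["clock"],s["contact_force"].round(1),s["moment"].round(3),s["opening"],s["tool_pos"].round(4))
x=R.from_quat(s["eef_rot"]).as_matrix()[:,0];print("yaw",np.degrees(np.arctan2(x[1],x[0])),"q",s["q"].round(2))
E
python3 st.py
```

```text
9.8333 [-2.1 -0.9 12.7] [-0.046  0.464 -0.028] 0.15334331452765043 [ 0.5411 -0.153   0.0796]
yaw -29.2328544507604 q [ 0.12  0.79  0.12  1.87 -0.18  0.49 -1.72]
```

move_arm(turn=[[0,0,0.005],[0,0,0.004],[0,0,0]], dp=[[0,0,0],[0,0,0],[0,0,0]], jaw=[1,1,1])

```text
clock: 10.08
tool_pos: [0.541, -0.153, 0.0796]
eef_rot: [0.96, -0.279, 0.001, 0.001]
contact_force: [-2.8, -1.4, 13.3]
opening: 0.157
```

```bash
python3 st.py
```

```text
10.0833 [-2.8 -1.4 13.3] [-0.11   0.503 -0.016] 0.15674789684460522 [ 0.541  -0.153   0.0796]
yaw -32.40993587186151 q [ 0.11  0.79  0.13  1.87 -0.2   0.49 -1.75]
```

move_arm(turn=[[0,0,0.005],[0,0,0.005],[0,0,0]], dp=[[0,0,0],[0,0,0],[0,0,0]], jaw=[1,1,1])

```text
clock: 10.33
tool_pos: [0.541, -0.1531, 0.0796]
eef_rot: [0.951, -0.309, 0.001, 0.001]
contact_force: [-3.2, -2.0, 13.4]
opening: 0.148
```

```bash
python3 st.py
```

```text
10.3333 [-3.2 -2.  13.4] [-0.13   0.531  0.096] 0.14751858469802728 [ 0.541  -0.1531  0.0796]
yaw -36.01254144560959 q [ 0.11  0.79  0.15  1.87 -0.22  0.49 -1.79]
```

The reaction moment is rising, so the knob is at the end of its travel. I'll let it come up 8 mm and then open the jaws.

move_arm(turn=[[0,0,0],[0,0,0],[0,0,0],[0,0,0],[0,0,0],[0,0,0],[0,0,0],[0,0,0]], dp=[[0,0,-0.1],[0,0,-0.15],[0,0,-0.1],[0,0,0],[0,0,0],[0,0,0],[0,0,0],[0,0,0]], jaw=[1,1,1,0.6,0.2,0,0,0])

```text
clock: 11.0
tool_pos: [0.5408, -0.1517, 0.0868]
eef_rot: [0.951, -0.308, -0.0, -0.0]
contact_force: [0.7, -0.2, 1.0]
opening: 0.479
```

move_arm(turn=[[0,0,0],[0,0,0],[0,0,0],[0,0,0],[0,0,0],[0,0,0],[0,0,0],[0,0,0],[0,0,0]], dp=[[0,0,-0.5],[0,0,-1],[0,0,-1],[0,0,-1],[0,0,-0.5],[-1,-0.5,0],[-1,-0.5,0],[-1,-0.5,0],[0,0,0]], jaw=[0,0,0,0,0,0,0,0,0])

```text
clock: 11.75
tool_pos: [0.4992, -0.0717, 0.1868]
eef_rot: [0.952, -0.305, -0.003, -0.001]
contact_force: [-0.3, 0.6, 0.0]
opening: 0.496
```

```bash
python3 st.py; python3 - <<'E'
from plant import r
from h import *
d=r.snapshot("side");crop(d,320,70,440,190,6,"side8")
d=r.snapshot("top");crop(d,340,180,460,300,6,"top8")
E
```

```text
11.75 [-0.3  0.6  0. ] [ 0.144  0.041 -0.008] 0.4963852878232313 [ 0.4992 -0.0717  0.1868]
yaw -35.52286576474565 q [-0.08  0.57  0.21  1.95 -0.2   0.65 -1.93]
```

View pics/side8.png

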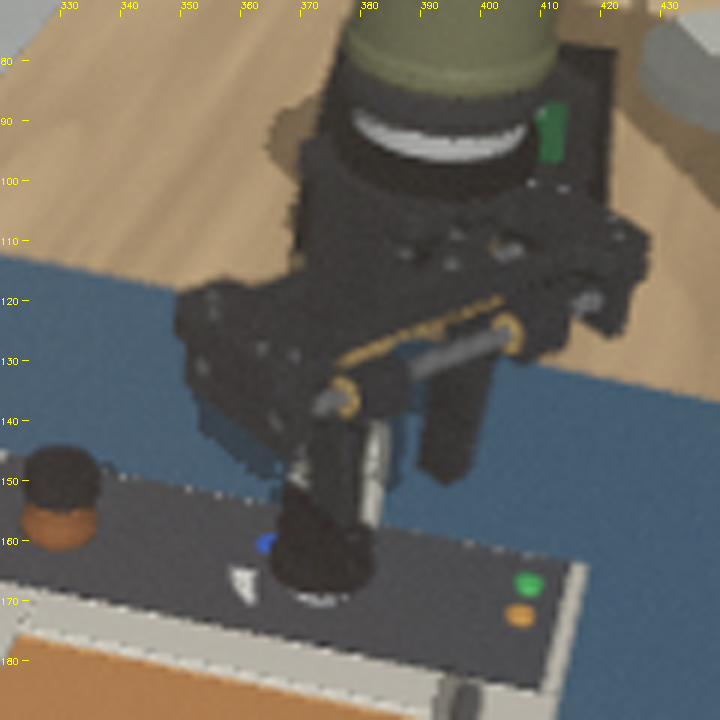

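View pics/top8.png

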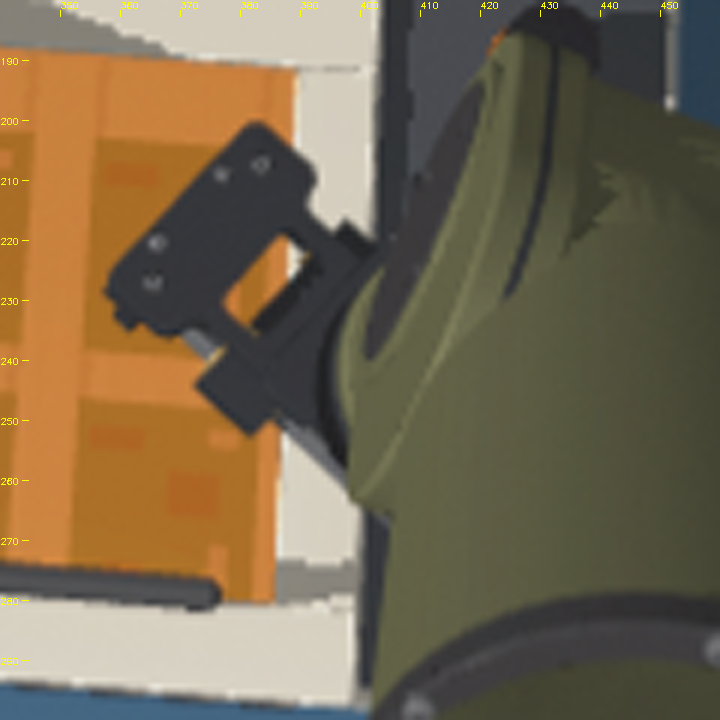

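```bash
python3 - <<'E'
from h import *
print(plan([.4454,.0199,.175],92.9))
E
```

```text
(array([-4.095, -1.808,  0.492]), array([-1.000e-04,  0.000e+00, -3.574e-01]))
```

move_arm(turn=[[0,0,0],[0,0,0],[0,0,0],[0,0,0],[0,0,0],[0,0,-0.0195],[0,0,-0.0195],[0,0,-0.0195],[0,0,-0.0195],[0,0,-0.0195]], dp=[[-0.8,-0.36,0],[-0.8,-0.36,0],[-0.8,-0.36,0],[-0.8,-0.36,0],[-0.9,-0.37,0],[0,0,0],[0,0,0],[0,0,0],[0,0,0],[0,0,0]], jaw=[0,0,0,0,0,0,0,0,0,0])

```text
clock: 12.68
tool_pos: [0.4469, 0.0179, 0.1873]
eef_rot: [1.0, -0.005, 0.001, 0.0]
contact_force: [-0.3, -0.7, 0.4]
opening: 0.5
```

move_arm(turn=[[0,0,-0.0195],[0,0,-0.0195],[0,0,-0.0195],[0,0,-0.0195],[0,0,-0.0195],[0,0,-0.0195],[0,0,-0.0195],[0,0,-0.0195],[0,0,-0.0195],[0,0,-0.0195]], dp=[[0,0,0],[0,0,0],[0,0,0],[0,0,0],[0,0,0],[0,0,0],[0,0,0],[0,0,0],[0,0,0],[0,0,0]], jaw=[0,0,0,0,0,0,0,0,0,0])

```text
clock: 13.52
tool_pos: [0.4469, 0.0177, 0.1872]
eef_rot: [0.821, 0.571, 0.0, 0.0]
contact_force: [-0.5, -0.4, 0.1]
opening: 0.499
```

```bash
python3 st.py; python3 - <<'E'
from h import *
print(plan([.4454,.0199,.15],92.9))
E
```

```text
13.5167 [-0.5 -0.4  0.1] [-0.02  -0.093  0.016] 0.4986503950007468 [0.4469 0.0177 0.1872]
yaw 69.57535319249578 q [ 0.07  0.5  -0.33  2.09  0.28  0.59 -0.81]
(array([ 0.064, -0.088,  1.487]), array([ 0.0002,  0.0001, -0.0648]))
```

move_arm(turn=[[0,0,-0.018],[0,0,-0.018],[0,0,-0.018],[0,0,-0.0108],[0,0,0],[0,0,0]], dp=[[0.06,-0.09,0],[0,0,0.4],[0,0,0.5],[0,0,0.4],[0,0,0],[0,0,0]], jaw=[0,0,0,0,0,0])

```text
clock: 14.02
tool_pos: [0.4446, 0.0202, 0.1544]
eef_rot: [0.692, 0.722, -0.0, -0.0]
contact_force: [0.1, -0.1, -0.3]
opening: 0.502
```

```bash
python3 st.py; sed -i 's/(320,60,440,180)/(330,110,450,230)/; s/(380,180,500,300)/(300,180,460,300)/' ov.py; python3 ov.py o5 0 0 0.04
```

```text
14.0167 [ 0.1 -0.1 -0.3] [-0.079 -0.151  0.025] 0.5020644209274564 [0.4446 0.0202 0.1544]
yaw 92.4804567455776 q [ 0.11  0.57 -0.4   2.13  0.44  0.52 -0.57]
```

View pics/o5_side.png

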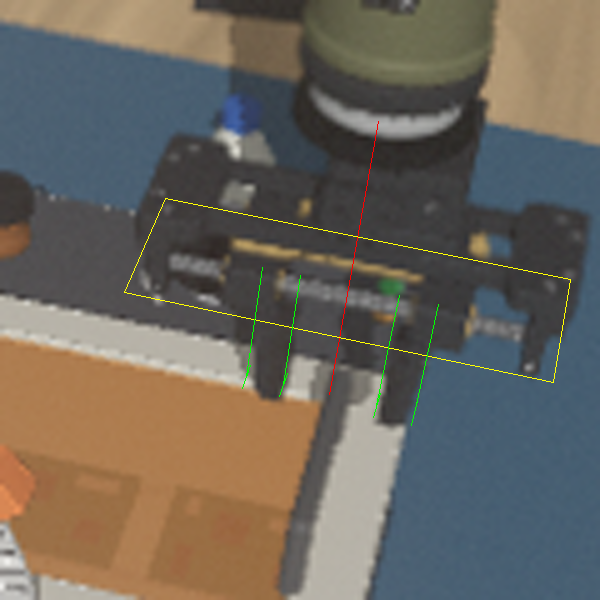

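View pics/o5_top.png

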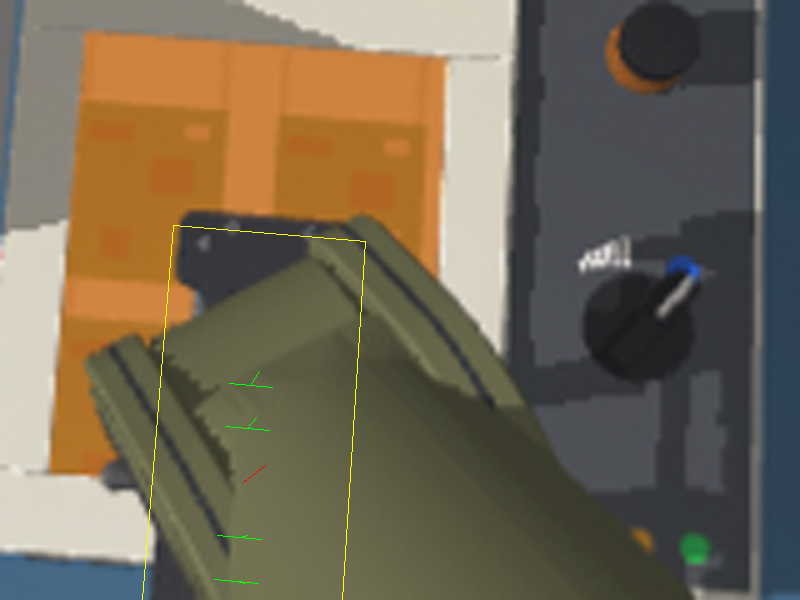

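The top view shows the knob's white line on the blue dot at about (437,234), and the side view has the knob back up. In the side view the fingers bracket the handle. Lowering onto it now.

move_arm(turn=[[0,0,0],[0,0,0],[0,0,0],[0,0,0],[0,0,0],[0,0,0],[0,0,0]], dp=[[0,0,0.4],[0,0,0.5],[0,0,0.5],[0,0,0.4],[0,0,0.3],[0,0,0.1],[0,0,0]], jaw=[0,0,0,0,0,0,0])

```text
clock: 14.7
tool_pos: [0.4444, 0.0212, 0.0997]
eef_rot: [0.69, 0.724, -0.0, 0.0]
contact_force: [0.5, -0.0, 0.0]
opening: 0.501
```

```bash
python3 st.py;  python3 ov.py o6 0 0 0.04
```

```text
14.7 [ 0.5 -0.   0. ] [-0.058 -0.088  0.016] 0.5005627481600614 [0.4444 0.0212 0.0997]
yaw 92.69247788328576 q [ 0.03  0.67 -0.29  2.19  0.53  0.36 -0.65]
```

View pics/o6_side.png

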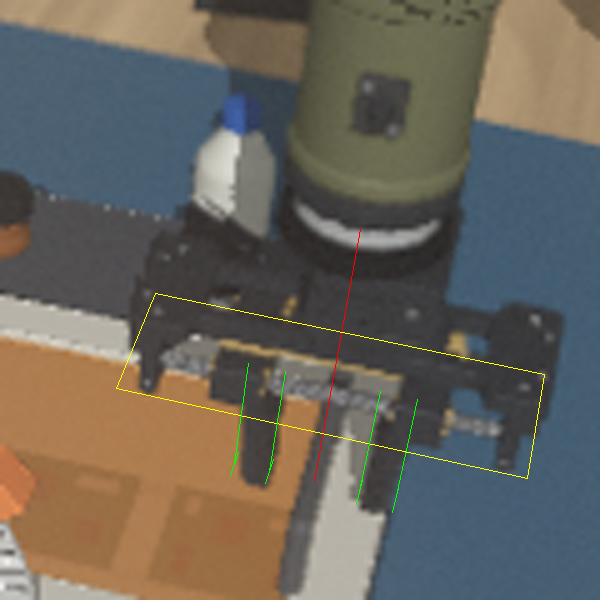

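move_arm(turn=[[0,0,0],[0,0,0],[0,0,0],[0,0,0],[0,0,0],[0,0,0],[0,0,0]], dp=[[0,0,0],[0,0,0],[0,0,0],[0,0,0],[0,0,0],[0,0,0],[0,0,0]], jaw=[0.5,1,1,1,1,1,1], newtons=45)

```text
clock: 15.38
tool_pos: [0.4452, 0.0213, 0.0999]
eef_rot: [0.69, 0.724, 0.001, 0.001]
contact_force: [2.1, -0.5, -0.4]
opening: 0.112
```

```bash
python3 st.py; python3 - <<'E'
from plant import r
from h import *
st=r.get_state();Rt=R.from_quat(st["eef_rot"])
p0=st["tool_pos"];th0=.178;Rr=.254;a=.0508
prev=p0
for th in [.05,.1,.2,.3,.4,.5,.6,.68]:
    dx=Rr*(np.cos(th0)-np.cos(th0+th));dz=Rr*(np.sin(th0+th)-np.sin(th0))
    q=p0+[dx*np.cos(a),dx*np.sin(a),dz]; print(th,Rt.inv().apply(q-prev)/.025,q); prev=q
E
```

```text
15.3833 [ 2.1 -0.5 -0.4] [-0.147 -0.582  0.065] 0.1120167884874872 [0.4452 0.0213 0.0999]
yaw 92.7043401553762 q [ 0.03  0.67 -0.29  2.19  0.53  0.35 -0.65]
0.05 [ 4.67173073e-04  1.03288253e-01 -4.97334455e-01] [0.44779963 0.02140899 0.11238617]
0.1 [ 0.0005551   0.12801538 -0.4915506 ] [0.45097413 0.02157039 0.1246806 ]
0.2 [ 0.00136822  0.32887123 -0.9608527 ] [0.45914279 0.02198572 0.14871647]
0.3 [ 0.00170049  0.42315285 -0.92321983] [0.46966712 0.02252081 0.1718157 ]
0.4 [ 0.00201577  0.51320647 -0.87636244] [0.48244198 0.02317033 0.1937475 ]
0.5 [ 0.00231092  0.5981323  -0.82074873] [0.49733972 0.02392779 0.21429272]
0.6 [ 0.00258297  0.67708179 -0.75693437] [0.51421148 0.02478561 0.23324609]
0.68 [ 0.00224499  0.59398769 -0.55449541] [0.52901753 0.02553841 0.24713481]
```

Opening is 0.112, or about 10–12 mm, so the bar is held. I'll lift along the arc.

move_arm(turn=[[0,0,0],[0,0,0],[0,0,0],[0,0,0],[0,0,0]], dp=[[0,0.05,-0.25],[0,0.05,-0.25],[0,0.06,-0.25],[0,0.07,-0.24],[0,0,0]], jaw=[1,1,1,1,1])

```text
clock: 15.8
tool_pos: [0.451, 0.0216, 0.1252]
eef_rot: [0.69, 0.724, 0.001, 0.0]
contact_force: [5.5, -0.1, -10.4]
opening: 0.107
```

```bash
python3 st.py
```

```text
15.8 [  5.5  -0.1 -10.4] [-0.049 -0.774  0.022] 0.10725311660093505 [0.451  0.0216 0.1252]
yaw 92.6899287852686 q [ 0.07  0.62 -0.35  2.15  0.49  0.44 -0.61]
```

move_arm(turn=[[0,0,0],[0,0,0],[0,0,0],[0,0,0],[0,0,0],[0,0,0],[0,0,0],[0,0,0],[0,0,0]], dp=[[0,0.17,-0.48],[0,0.18,-0.48],[0,0.21,-0.46],[0,0.22,-0.46],[0,0.26,-0.44],[0,0.27,-0.44],[0,0.3,-0.41],[0,0.31,-0.41],[0,0,0]], jaw=[1,1,1,1,1,1,1,1,1])

```text
clock: 16.55
tool_pos: [0.4984, 0.0241, 0.2139]
eef_rot: [0.69, 0.724, 0.0, -0.0]
contact_force: [5.5, 2.1, -16.9]
opening: 0.1
```

```bash
python3 st.py; python3 - <<'E'
from plant import r
from h import *
d=r.snapshot("side");np.savez("side9.npz",**d);crop(d,260,120,430,260,4,"side9")
E
```

```text
16.55 [  5.5   2.1 -16.9] [ 0.214 -0.969  0.098] 0.09969496631441789 [0.4984 0.0241 0.2139]
yaw 92.7251994327249 q [ 0.17  0.54 -0.48  1.92  0.35  0.77 -0.46]
```

View pics/side9.png

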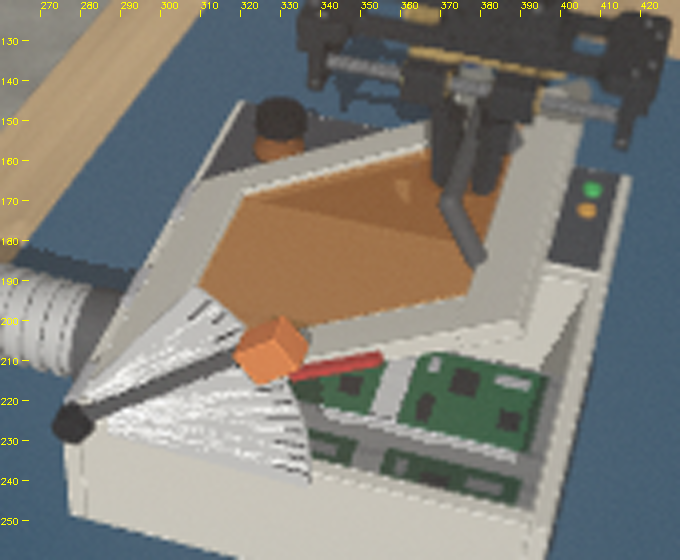

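```bash
cat > ang.py <<'E'
from h import *
from fit import model
p=np.load("p.npy");W,_=model(p);hx=p[3]
def P(d,r_,th,y): return proj(d,W([(hx-r_*np.cos(th),y,.112+r_*np.sin(th))]))[0]
s0=load("side0.npz");t0=load("top0.npz");s9=load("side9.npz")
for y in(.170,.172,.174):
  for d,n in((s0,"s"),(t0,"t")): print(n,y,[P(d,q,0,y).round(1) for q in(.1325,.16,.1875)])
for th in(.4,.45,.5,.55): print(th,[P(s9,q,th,.172).round(1) for q in(.1325,.16,.1875)])
# tab corners
def tab(d,ia,y0=.178,w=.022,lo=.145,hi=.175):
    out=[]
    for y in(y0,y0+w):
        for r_ in(lo,hi):
            for n in(-.012,.012):
                out.append(proj(d,W([(hx-r_*np.cos(ia)+n*np.sin(ia),y,.112+r_*np.sin(ia)+n*np.cos(ia))]))[0])
    return np.array(out)
if __name__=="__main__":
  for d,n,b in((s0,"side",(300,185,360,230)),(t0,"top",(270,190,310,230))):
    for ia in(.58,.63,.68):
        x0,y0,x1,y1=b;k=10
        im=cv2.resize(d["frame"][y0:y1,x0:x1],None,fx=k,fy=k,interpolation=cv2.INTER_CUBIC)
        q=((tab(d,ia)+.5-[x0,y0])*k).astype(int)
        for i,j in((0,1),(2,3),(0,2),(1,3),(4,5),(6,7),(4,6),(5,7),(0,4),(1,5),(2,6),(3,7)): cv2.line(im,tuple(q[i]),tuple(q[j]),(255,0,0) if i>=4 and j>=4 else (0,255,0),1)
        cv2.putText(im,str(ia),(5,20),0,.6,(0,0,0)); 
        globals().setdefault(n,[]).append(im)
  cv2.imwrite("pics/tabside.png",cv2.resize(np.vstack(side),None,fx=.44,fy=.44));cv2.imwrite("pics/tabtop.png",cv2.resize(np.hstack(top),None,fx=.66,fy=.66))
E
python3 ang.py
```

```text
s 0.17 [array([331.6, 235.1]), array([342.9, 237.9]), array([354.4, 240.8])]
t 0.17 [array([300.2, 221.3]), array([299.1, 233.1]), array([298. , 245.1])]
s 0.172 [array([331.3, 235.7]), array([342.7, 238.5]), array([354.2, 241.4])]
t 0.172 [array([299.4, 221.2]), array([298.3, 233.1]), array([297.1, 245. ])]
s 0.174 [array([331.1, 236.3]), array([342.5, 239.2]), array([354., 242.])]
t 0.174 [array([298.5, 221.2]), array([297.4, 233. ]), array([296.3, 245. ])]
0.4 [array([327.5, 219.1]), array([338.5, 218.3]), array([349.9, 217.5])]
0.45 [array([326.4, 216.9]), array([337.2, 215.6]), array([348.4, 214.3])]
0.5 [array([325.1, 214.8]), array([335.8, 212.9]), array([346.7, 211.1])]
0.55 [array([323.8, 212.6]), array([334.1, 210.3]), array([344.8, 207.9])]
```

View pics/tabside.png

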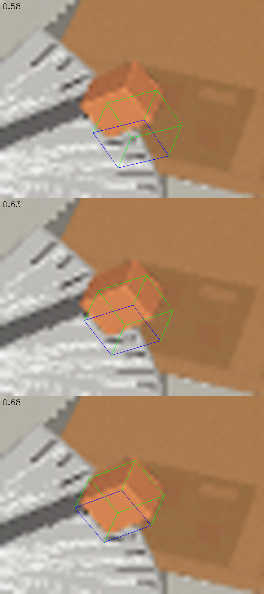

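View pics/tabtop.png

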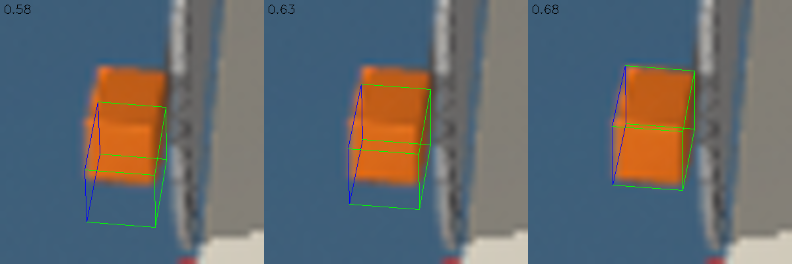

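```bash
python3 - <<'E' 
from ang import *
from scipy.optimize import minimize
def mask(d):
    f=d["frame"];h=cv2.cvtColor(f,cv2.COLOR_BGR2HSV)
    return h
# top mask clean on blue; side mask needs sat threshold
S=8
def region(d,b,cond):
    x0,y0,x1,y1=b;im=cv2.resize(d["frame"][y0:y1,x0:x1],None,fx=S,fy=S,interpolation=cv2.INTER_CUBIC)
    return cond(im.astype(int))
tb=(275,195,301,225);sb=(312,190,345,222)
mt=region(t0,tb,lambda i:(i[...,2]>i[...,0]+50))
s9f=load("side9.npz")
ms=region(s9f,sb,lambda i:(i[...,2]>195)&(i[...,0]<130)&(i[...,1]>100)|((i[...,2]>165)&(i[...,0]<90)&(i[...,1]<120)&(i[...,1]>75)))
cv2.imwrite("pics/ms.png",np.hstack([cv2.resize(mt.astype(np.uint8)*255,(264,256)),cv2.resize(ms.astype(np.uint8)*255,(264,256))]))
def hull(d,b,ia,y0,dx):
    x0,y0_,x1,y1=b;q=((tab(d,ia,y0=y0,lo=.145+dx,hi=.175+dx)+.5-[x0,y0_])*S).astype(np.float32)
    m=np.zeros(((y1-y0_)*S,(x1-x0)*S),np.uint8);cv2.fillConvexPoly(m,cv2.convexHull(q).astype(int),1);return m>0
def sc(d,b,m,a,y,dx): h=hull(d,b,a,y,dx);return (h&m).sum()/(h|m).sum()
import itertools
for use in("t","s","ts"):
    best=max(((("t" in use)*sc(t0,tb,mt,a,y,dx)+("s" in use)*sc(s9f,sb,ms,a,y,dx)),a,y,dx) for a in np.arange(.6,.78,.01) for y in np.arange(.172,.184,.002) for dx in (-.004,-.002,0,.002,.004)); print(use,best)
print([ (a.round(2),max(sc(t0,tb,mt,a,y,0)for y in np.arange(.172,.184,.002)).round(2),max(sc(s9f,sb,ms,a,y,0)for y in np.arange(.172,.184,.002)).round(2)) for a in np.arange(.6,.78,.02)])
E
```

```text
s 0.17 [array([331.6, 235.1]), array([342.9, 237.9]), array([354.4, 240.8])]
t 0.17 [array([300.2, 221.3]), array([299.1, 233.1]), array([298. , 245.1])]
s 0.172 [array([331.3, 235.7]), array([342.7, 238.5]), array([354.2, 241.4])]
t 0.172 [array([299.4, 221.2]), array([298.3, 233.1]), array([297.1, 245. ])]
s 0.174 [array([331.1, 236.3]), array([342.5, 239.2]), array([354., 242.])]
t 0.174 [array([298.5, 221.2]), array([297.4, 233. ]), array([296.3, 245. ])]
0.4 [array([327.5, 219.1]), array([338.5, 218.3]), array([349.9, 217.5])]
0.45 [array([326.4, 216.9]), array([337.2, 215.6]), array([348.4, 214.3])]
0.5 [array([325.1, 214.8]), array([335.8, 212.9]), array([346.7, 211.1])]
0.55 [array([323.8, 212.6]), array([334.1, 210.3]), array([344.8, 207.9])]
t (np.float64(0.9185108430168011), np.float64(0.67), np.float64(0.178), -0.004)
s (np.float64(0.7924850555081128), np.float64(0.67), np.float64(0.172), -0.002)
ts (np.float64(1.6826200931235387), np.float64(0.6900000000000001), np.float64(0.178), 0.002)
[(np.float64(0.6), np.float64(0.55), np.float64(0.46)), (np.float64(0.62), np.float64(0.62), np.float64(0.56)), (np.float64(0.64), np.float64(0.72), np.float64(0.66)), (np.float64(0.66), np.float64(0.82), np.float64(0.77)), (np.float64(0.68), np.float64(0.91), np.float64(0.79)), (np.float64(0.7), np.float64(0.87), np.float64(0.73)), (np.float64(0.72), np.float64(0.76), np.float64(0.6)), (np.float64(0.74), np.float64(0.65), np.float64(0.48)), (np.float64(0.76), np.float64(0.56), np.float64(0.38)), (np.float64(0.78), np.float64(0.49), np.float64(0.31))]
```

View pics/ms.png

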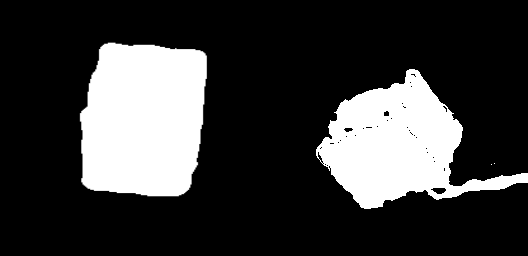

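move_arm(turn=[[0,0,0],[0,0,0],[0,0,0],[0,0,0],[0,0,0],[0,0,0],[0,0,0]], dp=[[0,0.27,-0.31],[0,0.28,-0.31],[0,0.28,-0.28],[0,0.2,-0.18],[0,0.13,-0.12],[0,0,0],[0,0,0]], jaw=[1,1,1,1,1,1,1])

```text
clock: 17.18
tool_pos: [0.5245, 0.0255, 0.2409]
eef_rot: [0.69, 0.724, -0.002, -0.002]
contact_force: [6.7, 3.0, -21.3]
opening: 0.1
```

```bash
python3 st.py; python3 - <<'E'
from plant import r
from h import *
d=r.snapshot("side");np.savez("side10.npz",**d);crop(d,260,120,430,260,4,"side10")
crop(d,305,180,365,230,12,"side10b")
d=r.snapshot("top");np.savez("top10.npz",**d);crop(d,275,170,335,250,7,"top10")
E
```

```text
17.1833 [  6.7   3.  -21.3] [ 0.5   -1.009  0.105] 0.10021715447191751 [0.5245 0.0255 0.2409]
yaw 92.79793301152995 q [ 0.17  0.54 -0.49  1.8   0.32  0.88 -0.42]
```

View pics/side10.png

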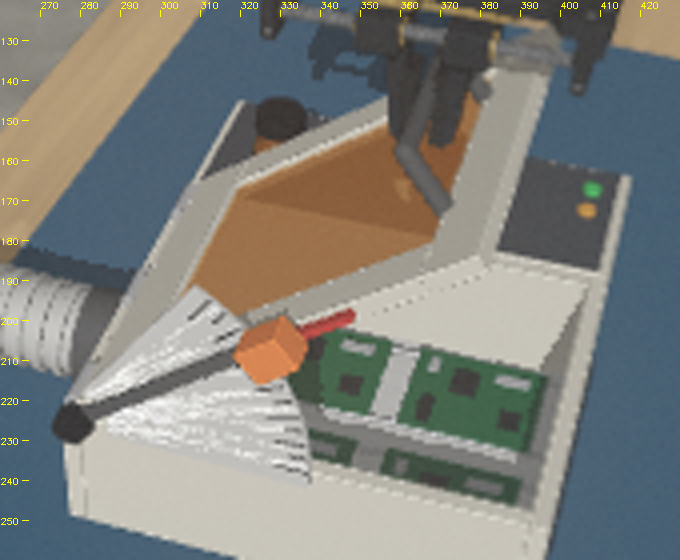

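View pics/side10b.png

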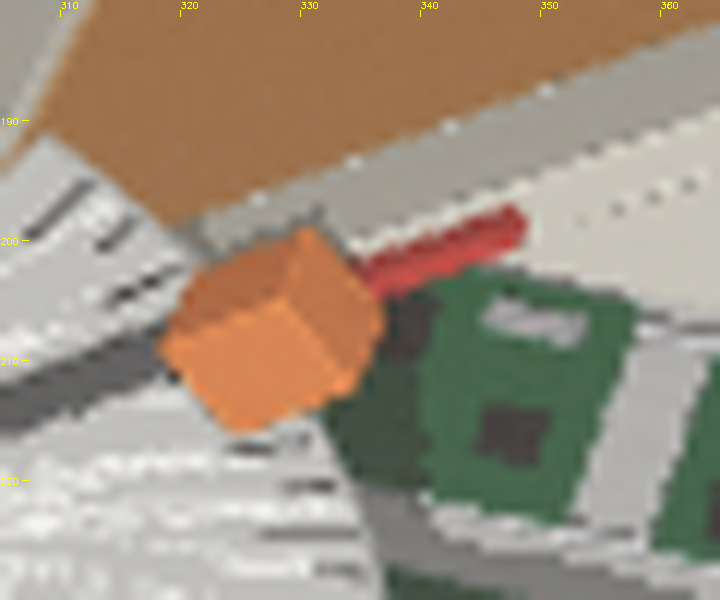

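View pics/top10.png

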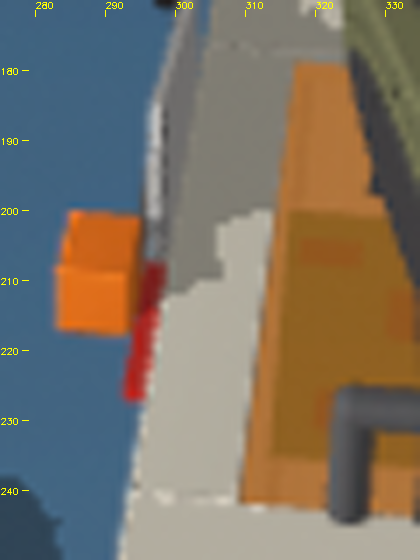

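```bash
python3 - <<'E' | tail -12
from ang import *
s=load("side10.npz");t=load("top10.npz")
for th in(.60,.64,.66,.68,.7,.72): print(th,P(s,.205,th,.172).round(1),P(s,.178,th,.172).round(1),P(t,.205,th,.172).round(1),P(t,.15,th,.172).round(1))
E
```

```text
s 0.174 [array([331.1, 236.3]), array([342.5, 239.2]), array([354., 242.])]
t 0.174 [array([298.5, 221.2]), array([297.4, 233. ]), array([296.3, 245. ])]
0.4 [array([327.5, 219.1]), array([338.5, 218.3]), array([349.9, 217.5])]
0.45 [array([326.4, 216.9]), array([337.2, 215.6]), array([348.4, 214.3])]
0.5 [array([325.1, 214.8]), array([335.8, 212.9]), array([346.7, 211.1])]
0.55 [array([323.8, 212.6]), array([334.1, 210.3]), array([344.8, 207.9])]
0.6 [349.5 202.7] [339.1 205.7] [294.1 229.8] [297.3 210.6]
0.64 [347.5 199.9] [337.3 203.3] [294.1 226.9] [297.3 208.6]
0.66 [346.5 198.5] [336.4 202.1] [294.1 225.5] [297.3 207.5]
0.68 [345.4 197.1] [335.5 200.9] [294.1 224. ] [297.3 206.4]
0.7 [344.3 195.7] [334.5 199.7] [294.1 222.4] [297.3 205.3]
0.72 [343.1 194.3] [333.5 198.5] [294.1 220.8] [297.3 204.2]
```

move_arm(turn=[[0,0,0],[0,0,0],[0,0,0],[0,0,0],[0,0,0],[0,0,0]], dp=[[0,0.1,-0.09],[0,0.1,-0.09],[0,0.06,-0.06],[0,0,0],[0,0,0],[0,0,0]], jaw=[1,1,1,1,1,1])

```text
clock: 17.78
tool_pos: [0.5306, 0.0258, 0.2462]
eef_rot: [0.69, 0.724, -0.002, -0.003]
contact_force: [7.1, 2.7, -24.0]
opening: 0.097
```

```bash
python3 st.py; python3 - <<'E'
from plant import r
from h import *
d=r.snapshot("side");np.savez("side11.npz",**d)
crop(d,305,180,365,230,12,"side11b")
d=r.snapshot("top");np.savez("top11.npz",**d);crop(d,275,170,335,250,7,"top11");cv2.imwrite("pics/top11f.png",d["frame"])
E
```

```text
17.7833 [  7.1   2.7 -24. ] [ 0.506 -1.089  0.053] 0.0974421718751746 [0.5306 0.0258 0.2462]
yaw 92.81040368732425 q [ 0.17  0.54 -0.49  1.78  0.31  0.91 -0.41]
```

View pics/side11b.png

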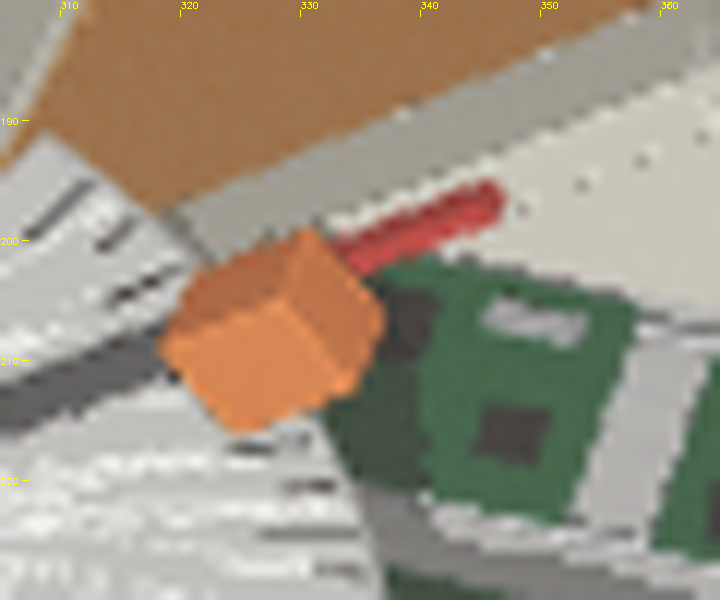

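View pics/top11.png

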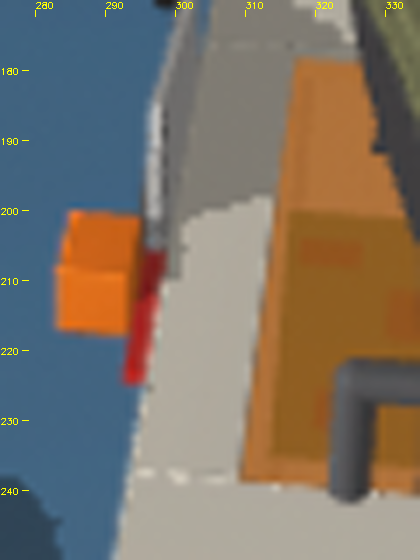

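View pics/top11f.png

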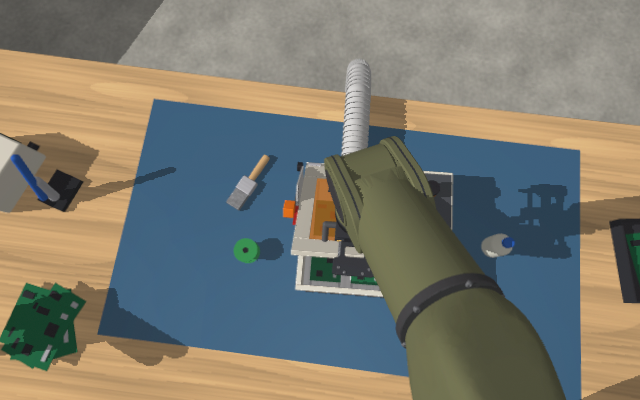

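move_arm(turn=[[0,0,0],[0,0,0],[0,0,0],[0,0,0],[0,0,0],[0,0,0],[0,0,0],[0,0,0]], dp=[[0,0.03,0.02],[0,0.04,0.03],[0,0,0],[0,0,0],[0,0,0],[0,0,0],[0,0,0],[0,0,0]], jaw=[1,1,1,1,1,1,1,1])

```text
clock: 18.55
tool_pos: [0.5344, 0.0259, 0.2489]
eef_rot: [0.69, 0.724, -0.0, -0.0]
contact_force: [-3.9, 3.9, -12.5]
opening: 0.101
```

```bash
python3 st.py; python3 - <<'E'
from plant import r
from h import *
d=r.snapshot("side");np.savez("side12.npz",**d)
crop(d,305,180,365,230,12,"side12b")
d=r.snapshot("top");np.savez("top12.npz",**d);crop(d,275,170,335,250,7,"top12")
s=r.get_state();print(s["clock"],s["qd"].round(4))
E
```

```text
18.55 [ -3.9   3.9 -12.5] [0.664 1.019 0.076] 0.10072059535897289 [0.5344 0.0259 0.2489]
yaw 92.74148438503761 q [ 0.17  0.54 -0.49  1.77  0.31  0.91 -0.41]
18.65 [-0.0006  0.0003 -0.0009  0.0008 -0.0019 -0.0004 -0.001 ]
```

View pics/side12b.png

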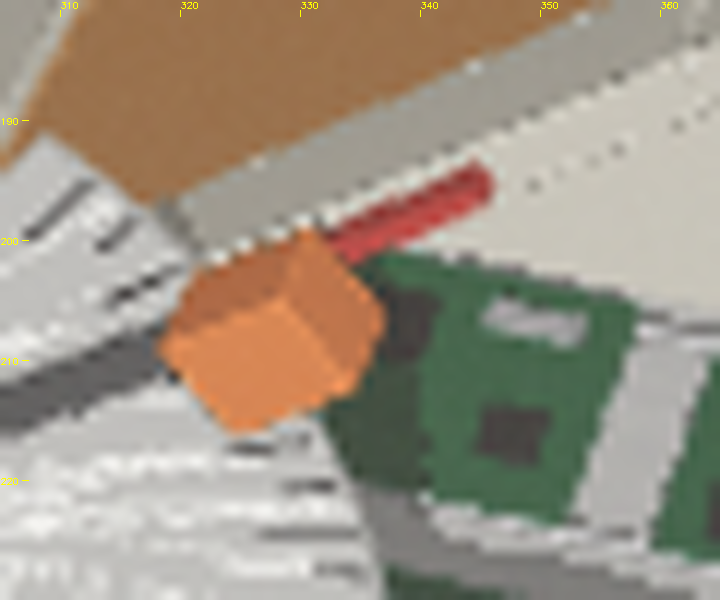

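View pics/top12.png

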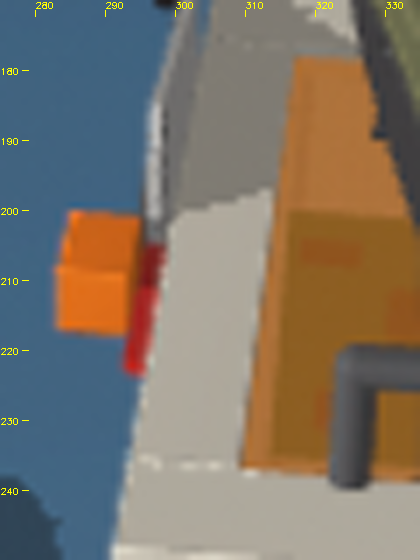

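move_arm(turn=[[0,0,0],[0,0,0],[0,0,0],[0,0,0],[0,0,0],[0,0,0]], dp=[[0,-0.03,0.03],[0,-0.03,0.03],[0,0,0],[0,0,0],[0,0,0],[0,0,0]], jaw=[1,1,1,1,1,1])

```text
clock: 19.15
tool_pos: [0.5329, 0.0259, 0.2476]
eef_rot: [0.69, 0.724, -0.0, -0.0]
contact_force: [-4.7, 2.9, -12.2]
opening: 0.1
```

move_arm(turn=[[0,0,0],[0,0,0],[0,0,0],[0,0,0],[0,0,0],[0,0,0]], dp=[[0,0,0],[0,0,0],[0,0,0],[0,0,0],[0,0,0],[0,0,0]], jaw=[1,1,1,1,1,1])

```text
clock: 19.65
tool_pos: [0.5328, 0.0259, 0.2476]
eef_rot: [0.69, 0.724, -0.0, -0.0]
contact_force: [-4.4, 3.9, -10.7]
opening: 0.098
```

```bash
python3 st.py; python3 - <<'E'
from plant import r
from h import *
d=r.snapshot("side");crop(d,305,180,365,230,12,"side13b")
s=r.get_state();print(s["clock"],s["qd"].round(4))
d=r.snapshot("side");cv2.imwrite("pics/side13.png",d["frame"])
E
```

```text
19.65 [ -4.4   3.9 -10.7] [0.652 1.221 0.081] 0.09776306595147112 [0.5328 0.0259 0.2476]
yaw 92.74272331043689 q [ 0.17  0.54 -0.49  1.77  0.32  0.91 -0.41]
19.7 [-0.0015 -0.0005 -0.0004 -0.0015 -0.      0.0001 -0.0001]
```

View pics/side13b.png

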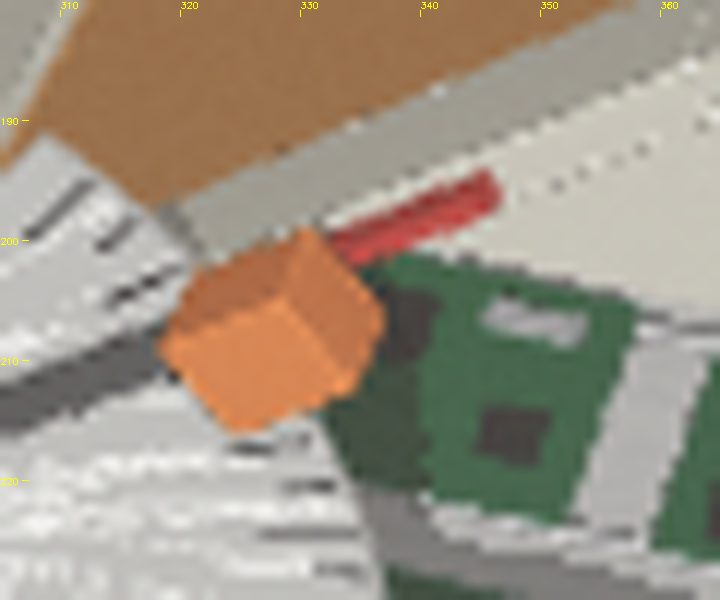

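View pics/side13.png

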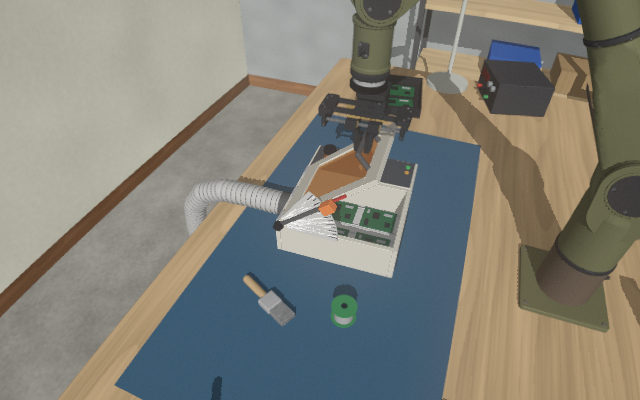

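The pointer is level with the tab: it emerges behind it at (333,201) and ends at (346,196). The tab, spool, brush and jar haven't moved and the arm is still, so I'm handing in.

```bash
python3 -c "
from plant import r
print(r.finish_job())"
```

```text
the job is handed in; nothing more can be done
None
```

The job is handed in, 19.7 s in by the robot's clock. The knob is on extract, and the arm is holding the lid open at the vent tab.

- **Selector:** With the lid shut, I pressed the knob to the bottom and turned it clockwise until the resisting moment rose at the end of travel. I then let it spring up. Afterwards the top view showed its white line on the blue dot, and the side view showed it back up.
- **Lid:** I lifted it by the handle and am holding it at about 0.685 rad. The images put the tab at about 0.68 to 0.69 rad, and half its width is 0.075 rad. Over the last half second the arm moved no more than 0.1 mm, and joint speeds were about 0.
- **Surroundings:** In the last full pictures the tab, spool, brush and dispenser bottle look unmoved. The jar was partly hidden by the arm, but the part in view had not moved.

Some checks failed or disagreed:
- **Tool height:** The reported tool height was about 40 mm lower than the gripper looked in the pictures. My first grip on the knob closed on air above it. I allowed for the 40 mm from then on.
- **Push on the knob:** It briefly reached 25 N at the bottom. I backed it off to about 13 to 16 N before and during the turn.
- **Pull on the handle:** It reached about 24 N during the lift because I was also pulling away from the hinge. I eased it, and the final hold is about 11 to 12 N of downward load.
- **Pointer angle:** The pictures and the arm's own position differed by about 0.02 rad, well inside the tab's width.

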